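# Pack a thread crate and clamp its lid

### The job

Pack the thread order on the closing jig: first push the empty blue crate fully home so that it sits flush against both the far and the left aluminium stop, then put every thread spool that stands on the table into it, set the lid on so that it is fully seated, and last swing the red-handled bail all the way down over the lid. The crate must still be home against both stops at the end, and the cone, mug and carton are to be left where they are.

Things in the scene. Friction and masses are not known exactly. Their poses are not given: they have to be found in the camera images.
- jig: Closing jig fixed to the table (place and yaw vary): plywood baseboard 220 x 255 x 8 mm (own x -115..+105, y -155..+100 mm) with two aluminium stop rails, far and left, and two dark hinge posts 14 x 16 mm at x +88, y +-75, 94 mm high. Origin: on the table where the crate's centre is once home; a homed crate has axes parallel to the jig's and its origin at jig (0, 0, 8 mm).
- far_stop (a point): Middle of the far stop rail's contact face, at jig (60, 4, 23 mm), facing jig -x. Rail 178 mm long along jig y, 8 mm thick, top 38 mm above the table (30 above the board).
- left_stop (a point): Middle of the left stop rail's contact face, at jig (9, 85, 23 mm), facing jig -y. Rail 118 mm long along jig x, 8 mm thick, top 38 mm above the table.
- crate: Loose blue open crate 120 (own x) x 170 (own y) x 65 mm high, walls and floor 4 mm (inside 112 x 162, 61 deep), about 0.35 kg, on the jig's baseboard, 20-40 mm short of the far stop, 20-55 mm short of the left one, up to 0.15 rad askew. A 3 mm lip round the outside of the rim is look only. Origin: centre of its underside.
- lid: Loose crate lid, 0.18 kg: blue plate 128 (own x) x 178 (y) x 5 mm at z 8-13; below it a grey locating block 104 x 154 x 8 that drops between the crate's walls with 4 mm play a side; on top a white grip 44 (x) x 18 (y) mm at z 13-41. Origin: centre of the block's underside. Seated, its origin is 57 mm above the crate's; either way round fits. Starts right way up on the table.
- bail (a joint): Angle (rad) of the U-shaped steel hold-down bail hinged on the jig's posts: 0 = level over the seated lid (end stop), grows as it swings up, 1.57 = upright, 2.05 = leaning back (end stop). Starts at 1.65-1.8. A stiff hinge (0.25 N m friction) holds it where it is left; 2-3 N at the bar moves it. At 0 the bar clears a seated lid by 1 mm.
- bail_bar (a point): Middle of the bail's round crossbar, 12 mm thick, 150 mm long along jig y, its middle 70 mm red, 130 mm from the hinge axis; side arms 10 mm round at jig y +-75 mm. With the bail level it lies at jig (-42, 0, 85 mm), across the lid between the white grip and the near edge.
- bail_hinge (a point): On the bail's hinge axis midway between the posts, at jig (88, 0, 85 mm); axis parallel to jig y. At bail angle a the bar lies 130 mm from here in jig direction (-cos a, 0, sin a).
- spool_1: Spool of orange sewing thread with white end flanges: a rigid cylinder 40 mm in diameter, 45 mm tall, about 60 g, standing on the table at first. Origin: centre of the end it stands on, own z along its axis. None if absent in this start.
- spool_2: Spool of purple sewing thread with white end flanges: a rigid cylinder 40 mm in diameter, 45 mm tall, about 60 g, standing on the table at first. Origin: centre of the end it stands on, own z along its axis. None if absent in this start.
- spool_3: Spool of green sewing thread with white end flanges: a rigid cylinder 40 mm in diameter, 45 mm tall, about 60 g, standing on the table at first. Origin: centre of the end it stands on, own z along its axis. None if absent in this start.
- spool_4: Spool of yellow sewing thread with white end flanges: a rigid cylinder 40 mm in diameter, 45 mm tall, about 60 g, standing on the table at first. Origin: centre of the end it stands on, own z along its axis. None if absent in this start.
- spool_5: Spool of crimson sewing thread with white end flanges: a rigid cylinder 40 mm in diameter, 45 mm tall, about 60 g, standing on the table at first. Origin: centre of the end it stands on, own z along its axis. None if absent in this start.
- cone: Bystander: brown yarn cone 160 mm tall, 90 mm wide at its foot. Origin under its centre.
- mug: Bystander: white mug 80 mm wide, 90 mm tall. Origin under its centre.
- carton: Bystander: white and green paper carton 70 x 120 x 55 mm. Origin under its centre.
Not all that is in view belongs to the job. Leave any black or green look-alike of the crate alone.

How it is judged (in metres and radians):
On the way, in this order (a step that is already met when the one before it is completed fails the run):
1. the crate sits flush against both stops (x of crate in the frame of jig between -0.004 and 0.004 m and y of crate in the frame of jig between -0.004 and 0.004 m and angle between the x axis of crate and the x axis of jig, either way round below 0.035 rad and z of crate in the frame of jig below 0.012 m), for 0.2 s.
2. all spools are in the crate (x of spool_1 in the frame of crate between -0.056 and 0.056 m and y of spool_1 in the frame of crate between -0.081 and 0.081 m and z of spool_1 in the frame of crate between -0.002 and 0.055 m and x of spool_2 in the frame of crate between -0.056 and 0.056 m and y of spool_2 in the frame of crate between -0.081 and 0.081 m and z of spool_2 in the frame of crate between -0.002 and 0.055 m and x of spool_3 in the frame of crate between -0.056 and 0.056 m and y of spool_3 in the frame of crate between -0.081 and 0.081 m and z of spool_3 in the frame of crate between -0.002 and 0.055 m and x of spool_4 in the frame of crate between -0.056 and 0.056 m and y of spool_4 in the frame of crate between -0.081 and 0.081 m and z of spool_4 in the frame of crate between -0.002 and 0.055 m and x of spool_5 in the frame of crate between -0.056 and 0.056 m and y of spool_5 in the frame of crate between -0.081 and 0.081 m and z of spool_5 in the frame of crate between -0.002 and 0.055 m), for 0.2 s.
3. the lid is seated on the crate (x of lid in the frame of crate between -0.007 and 0.007 m and y of lid in the frame of crate between -0.007 and 0.007 m and z of lid in the frame of crate between 0.053 and 0.06 m and angle between the z axis of lid and the z axis of crate, either way round below 0.03 rad), for 0.2 s.
4. the bail is down over the lid (value of joint bail below 0.06 rad), for 0.2 s.
At the end, for the whole second after the job is handed in: Crate home against both stops (4 mm in jig x and y, 0.035 rad), all spools present inside it in any attitude, lid seated (centred within 7 mm, origin 53 to 60 mm above the crate's, under 0.03 rad of tilt), bail under 0.06 rad, all at rest (all of step 1 and all of step 2 and all of step 3 and value of joint bail below 0.06 rad and linear speed of each of crate, lid, spool_1, spool_2, spool_3, spool_4, spool_5 below 0.02 m/s); the robot touches nothing.
It fails at once if the cone is moved more than 25 mm (distance of cone from where it was at the start of the episode above 0.025 m).
It fails at once if the mug is moved more than 25 mm (distance of mug from where it was at the start of the episode above 0.025 m).
It fails at once if the carton is moved more than 25 mm (distance of carton from where it was at the start of the episode above 0.025 m).
Of spool_1, spool_2, spool_3, spool_4, spool_5 only 2 to 4 are there at a start; the rules pass over those that are not, and their reading is None.
At some moment in a run one of spool_1, spool_2, spool_3, spool_4, spool_5, lid may be knocked a few centimetres aside while the robot is not near it.
Once in a run the grip may slacken for a moment while it holds something.
It also fails if it takes over 210 s, if anything falls off the work surface, if the arm or the gripper's body presses on something with over 40 N, if the wrist force passes 120 N, or if a joint passes its speed limit or range.

### The arm

A 7-joint arm with a two-finger parallel gripper is mounted at the origin on the work surface. World frame = base frame: x ahead of the robot, y to its left, z up, the work surface at z = 0. Lengths are in m, angles in degrees, forces in N, time in s.
With the tool pointing down it reaches from about 0.425 to 0.95 m from the base axis. Payload 16.7 kg.
Tool frame: the origin (TCP) lies between the finger pads; the fingertips stand 17 mm ahead of it and the grasp point (between the pads) lies 2 mm behind it (bot.tips_ahead is the distance from the TCP to the fingertips, in m); z points along the fingers, y is the direction in which the jaws open and shut (so a half turn about z gives the same grasp; the last joint's range is limited). The gripper opens to 94 mm and grips with 3 to 60 N. Pads are 16 mm wide; open, the fingers measure 119 mm over their backs; the gripper's body (75 mm by 177 mm) begins 78 mm behind the grasp point.
Start: joints at [-80.529, 24.414, 4.234, 92.017, -1.954, 63.644, -3.845], TCP at [0.209, 0.642, 0.222] pointing down, gripper open.
Joint ranges: [-163.25, 163.25], [-28.42, 122.38], [-70.27, 78.77], [12.13, 141.07], [-58.53, 238.53], [9.26, 117.41], [-156.51, 156.51]. Speed limits (degrees/s): [108.29, 108.29, 136.94, 136.94, 172.46, 172.46, 172.46].

### API

Orientations are given as [roll, pitch, yaw] about the fixed x, y, z axes, in that order (R = Rz(yaw) Ry(pitch) Rx(roll)).
In Python, from cell import monitor, viewer, order, bot gives the robot as it stands.
- The arm moves only by the tool arm_command, never from a script. Its argument "targets" is a list of rows, each a list of 3 entries, a list of its own where there are three numbers: the shift along the tool's x, y, z in mm, then the turn, a rotation vector about the tool's x, y, z in degrees, then the gripper's target within -1 to 1 (fully open at 1, half-way at 0, shut at -1). A call has 1 to 20 rows; each row shifts and turns the commanded pose from where the row before left it, along the tool's axes as they then stand; what a row does not reach is not made up. A row lasts 1/8 s, in which the tool goes at most 62.5 mm and 10.7 degrees, less where a joint would pass 70% of its speed; a pose out of reach is approached as far as the arm can. A call with a gripper value outside its range is refused whole. The fingers move at their own pace and stop on an object; "grip_force" is the grip in N (left out, the last holds). Time passes only in rows, so rows that do not move let the fingers close. It gives the time, the measured TCP pose, the force and the opening at its end, in the units of the state.
- monitor.get_state(): the state, without advancing time (a new reading comes with each control period).
- viewer.read_camera(name): name is "side" or "top" or "wrist"; returns the picture (420x560x3 uint8, red, green, blue); there is no depth.
- viewer.camera_info(name): a dict with "fx", "fy", "cx", "cy" (pixels), "D" ([k1, k2, p1, p2, k3] as OpenCV has them; the pictures are not rectified), "rvec" (rotation vector, rad) and "tvec" (3), from world to camera coordinates, as OpenCV has them. Camera axes: x right, y down, z forward; pixel columns grow to the right and rows downward; lengths in m; the calibration is good to about 2 mm. A picture is of the moment at which its call begins: read the wrist's pose just before it. camera_info takes no time and is no camera call; for the wrist camera it gives the pose at the moment of the call.
- order.hand_in(): hands the job in, once; it reports no verdict.
The state is a dict: "t": time; "joint_pos": joint angles; "joint_velocities": joint speeds; "joint_efforts": joint torques, N m; "position": TCP position; "eef_rot": TCP orientation; "wrist_force": force on the tool from outside, world axes, zero at the start; "wrist_torque": the same for the moment, N m; "width": opening from 0.0 (shut) to 1.0 (fully open).
Only numpy, scipy, OpenCV 4.12 (cv2) and the standard library are available. Lean on these libraries where they do the work, as an engineer would, in place of code of your own. Each camera call takes 0.05 s, during which the arm holds its last target.

## Working session

There is one attempt and no reset: what is moved stays moved. The work goes in short steps, Python scripts to look and compute and a tool call to move; the robot and the scene stay as the last step left them, time stands still between calls to the robot, and variables do not carry over. Pictures are saved under pics/ and viewed, and the job is handed in when it is done.

Besides the shell and the picture viewer there is one more tool, called after "Call:" as name([rows], argument=value, ...), one row to a line, values as JSON. arm_command: Moves the arm, as the interface text tells. Its arguments: {"type":"object","properties":{"targets":{"type":"array"},"grip_force":{"type":"number"}},"required":["targets"]}

```bash
ls -la; mkdir -p pics; python3 - <<'E'
from cell import monitor, viewer, order, bot
import cv2,json
s=monitor.get_state()
print({k:(v if not hasattr(v,'__len__') else [round(float(x),3) for x in v]) for k,v in s.items()})
for n in ["side","top","wrist"]:
    im=viewer.read_camera(n); cv2.imwrite(f"pics/a_{n}.png",im[:,:,::-1])
    print(n,viewer.camera_info(n))
E
```

```text
total 12
drwxr-xr-x  3 agent agent 4096 Dec  7 01:26 .
drwxr-xr-x 23 root  root  4096 Dec  7 01:26 ..
drwxr-xr-x  2 agent agent 4096 Dec  7 01:26 pics
{'t': 0.0, 'joint_pos': [-80.529, 24.45, 4.231, 92.05, -1.952, 63.643, -3.844], 'joint_velocities': [0.102, 0.025, 0.096, -0.035, -0.084, 0.033, 0.029], 'joint_efforts': [-0.001, -93.58, 3.666, -45.418, -0.049, 0.02, 0.0], 'position': [0.209, 0.641, 0.222], 'eef_rot': [-179.93, 0.007, 161.963], 'wrist_force': [-0.359, -0.462, -0.298], 'wrist_torque': [0.01, 0.007, -0.043], 'width': 0.9982790141708502}
side {'fx': 441.8817308979759, 'fy': 441.8817308979759, 'cx': 278.0722491703917, 'cy': 207.08887819435918, 'D': array([-0.06528085,  0.        ,  0.        ,  0.        ,  0.        ]), 'rvec': array([ 2.31780479, -0.07606908,  0.04291223]), 'tvec': array([-0.56831188,  0.082926  ,  1.09827036])}
top {'fx': 464.0941275673985, 'fy': 464.0941275673985, 'cx': 279.8057472366854, 'cy': 216.58613314833522, 'D': array([-0.02804686,  0.        ,  0.        ,  0.        ,  0.        ]), 'rvec': array([ 2.17239173, -2.21906006,  0.00710364]), 'tvec': array([0.03307737, 0.54971177, 1.08415218])}
wrist {'fx': 350.82577676250486, 'fy': 350.82577676250486, 'cx': 284.77390812148394, 'cy': 208.28488272411965, 'D': array([-0.02115521,  0.        ,  0.        ,  0.        ,  0.        ]), 'rvec': array([-2.36728539, -1.71959641, -0.22086232]), 'tvec': array([-0.67501578, -0.02585198,  0.39139088])}
```

View pics/a_top.png

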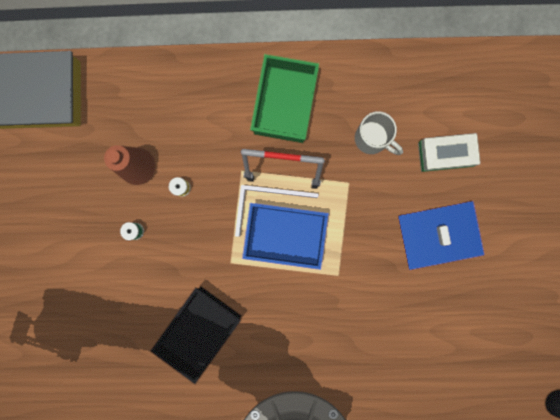

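View pics/a_side.png

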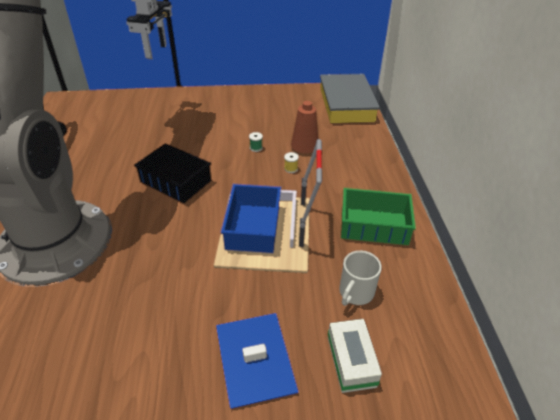

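View pics/a_wrist.png

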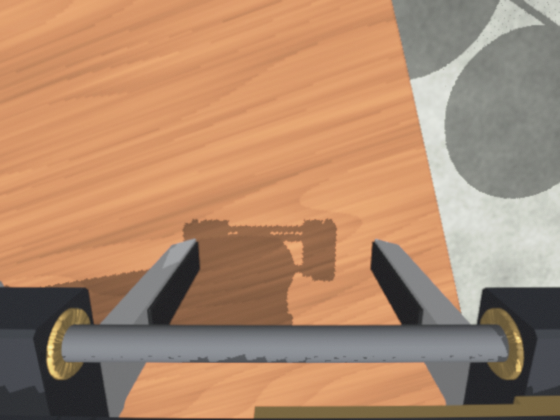

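```bash
cat > h.py <<'E'
import numpy as np, cv2
from scipy.spatial.transform import Rotation as R
from cell import monitor, viewer, order, bot
def ci(n): 
    c=viewer.camera_info(n); K=np.array([[c['fx'],0,c['cx']],[0,c['fy'],c['cy']],[0,0,1]]); return K,np.array(c['D']),np.array(c['rvec']),np.array(c['tvec'])
def proj(n,P,c=None):
    K,D,r,t=c or ci(n); return cv2.projectPoints(np.atleast_2d(np.array(P,float)),r,t,K,D)[0].reshape(-1,2)
def back(n,uv,z,c=None):
    K,D,r,t=c or ci(n); p=cv2.undistortPoints(np.array(uv,float).reshape(-1,1,2),K,D).reshape(-1,2)
    Rm=cv2.Rodrigues(r)[0]; C=-Rm.T@t; d=np.c_[p,np.ones(len(p))]@Rm
    z=np.broadcast_to(z,len(p)); s=(z-C[2])/d[:,2]; return C+d*s[:,None]
def shot(n,name):
    im=viewer.read_camera(n)[:,:,::-1].copy(); cv2.imwrite(f"pics/{name}.png",im); return im
def crop(name,x0,y0,x1,y1,k,out):
    im=cv2.imread(f"pics/{name}.png")[y0:y1,x0:x1]; cv2.imwrite(f"pics/{out}.png",cv2.resize(im,None,fx=k,fy=k,interpolation=cv2.INTER_CUBIC))
def st():
    s=monitor.get_state(); print('t',round(s['t'],2),'p',np.round(s['position'],4),'r',np.round(s['eef_rot'],2),'F',np.round(s['wrist_force'],1),'w',round(s['width'],3),'j',np.round(s['joint_pos'],1)); return s
E
python3 - <<'E'
from h import *
crop('a_top',220,130,370,290,4,'b1')
crop('a_top',60,130,220,290,3,'b2')
crop('a_top',340,80,500,280,3,'b3')
crop('a_side',200,110,340,280,4,'b4')
E
```

```text
(no output)
```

View pics/b1.png

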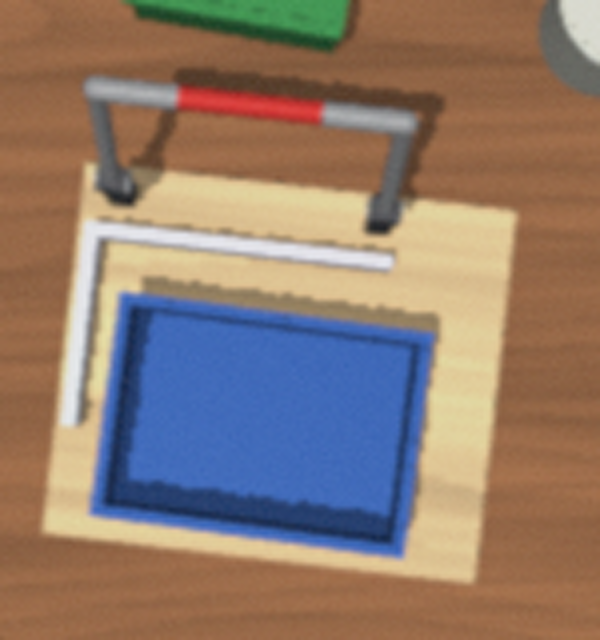

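View pics/b2.png

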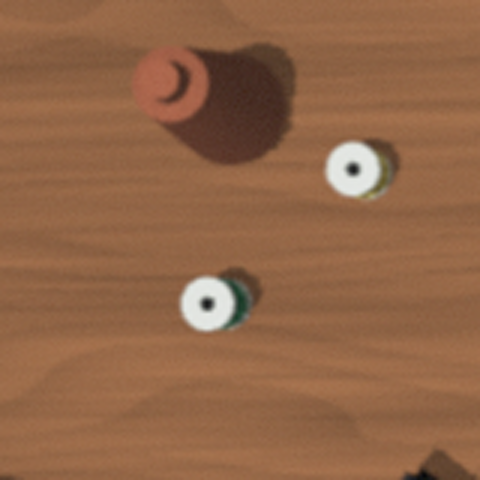

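View pics/b3.png

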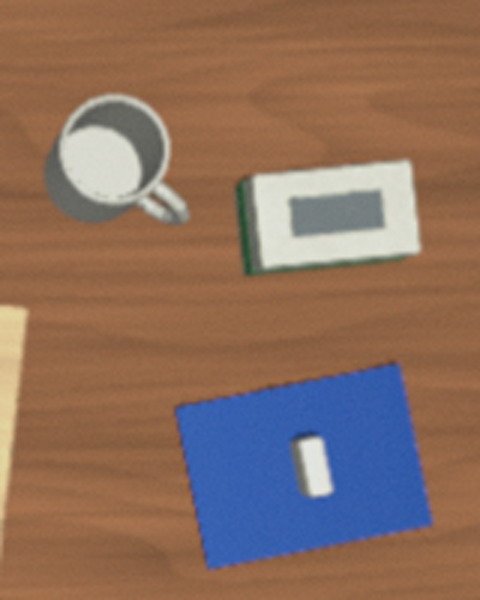

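View pics/b4.png

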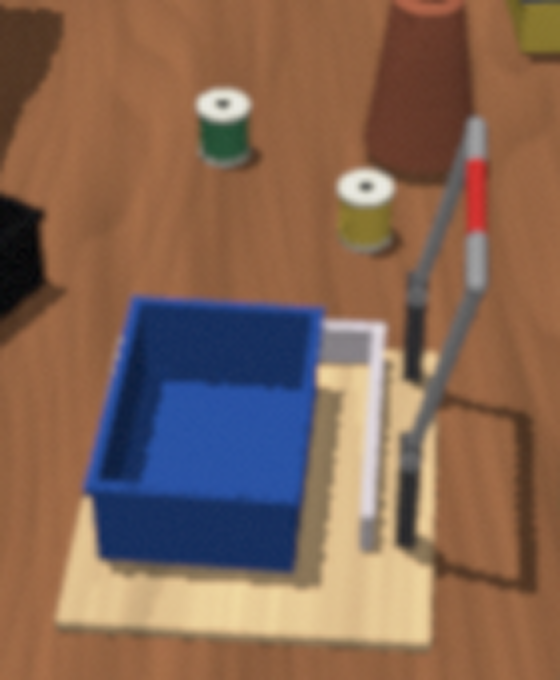

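```bash
cat > fit.py <<'E'
from h import *
from scipy.optimize import least_squares
def un(pts,k,x0,y0): return (np.array(pts,float)+.5)/k-.5+[x0,y0]
def fit(obs,x0):
    # obs: list (cam, localpts Nx3, uv Nx2)
    cs={o[0]:ci(o[0]) for o in obs}
    def f(v):
        c,s=np.cos(v[2]),np.sin(v[2]); M=np.array([[c,-s,0],[s,c,0],[0,0,1]])
        return np.concatenate([(proj(n,np.array(L)@M.T+[v[0],v[1],0],cs[n])-uv).ravel() for n,L,uv in obs])
    r=least_squares(f,x0,loss='soft_l1'); return r.x,f(r.x).reshape(-1,2)
E
python3 - <<'E'
from fit import *
jt=un([(86,165),(516,211),(475,582),(44,534)],4,220,130)
js=un([(57,627),(432,643),(438,352)],4,200,110)
L=[(.105,.1,.008),(.105,-.155,.008),(-.115,-.155,.008),(-.115,.1,.008)]
Ls=[(-.115,-.155,.008),(.105,-.155,.008),(.105,.1,.008)]
print(np.round(back('top',jt,.008),4)); print(np.round(back('side',js,.008),4))
for obs in ([('top',L,jt)],[('side',Ls,js)],[('top',L,jt),('side',Ls,js)]):
    x,r=fit(obs,[.55,0,0]); print('jig',np.round(x,4),np.degrees(x[2]).round(2),np.abs(r).max().round(2))
J=x
ct=un([(122,293),(437,331),(404,557),(92,514)],4,220,130)
Lc=[(.063,.088,.073),(.063,-.088,.073),(-.063,-.088,.073),(-.063,.088,.073)]
cs=un([(135,298),(90,488),(303,503),(325,310)],4,200,110)
Lcs=[(-.063,.088,.073),(-.063,-.088,.073),(.063,-.088,.073),(.063,.088,.073)]
for obs in ([('top',Lc,ct)],[('side',Lcs,cs)],[('top',Lc,ct),('side',Lcs,cs)]):
    x,r=fit(obs,[.55,0,0]); print('crate',np.round(x,4),np.degrees(x[2]).round(2),np.abs(r).max().round(2))
    d=x-J; c,s=np.cos(J[2]),np.sin(J[2]); print(' in jig',np.round([c*d[0]+s*d[1],-s*d[0]+c*d[1],d[2]],4))
lt=un([(177,407),(399,364),(432,524),(209,568)],3,340,80)
print(np.round(back('top',lt,.013),4))
Ll=[(.064,.089,.013),(.064,-.089,.013),(-.064,-.089,.013),(-.064,.089,.013)]
x,r=fit([('top',Ll,lt)],[.55,-.35,0]);print('lid',np.round(x,4),np.degrees(x[2]).round(2),np.abs(r).max().round(2))
sp=un([(207,304),(353,170)],3,60,130); print('spools g,y',np.round(back('top',sp,.045),4))
sp=un([(222,104),(365,187)],4,200,110); print('spools g,y',np.round(back('side',sp,.045),4))
E
```

```text
[[ 0.6605  0.1107  0.008 ]
 [ 0.6273 -0.1422  0.008 ]
 [ 0.4103 -0.1129  0.008 ]
 [ 0.4432  0.1395  0.008 ]]
[[ 0.4111 -0.1159  0.008 ]
 [ 0.6287 -0.1414  0.008 ]
 [ 0.6626  0.1112  0.008 ]]
jig [ 0.5439  0.0254 -0.1314] -7.53 0.3
jig [ 0.5447  0.0247 -0.1269] -7.27 0.46
jig [ 0.5443  0.0252 -0.1296] -7.42 0.73
crate [ 0.5064  0.0082 -0.1535] -8.79 0.81
 in jig [-0.0354 -0.0218 -0.0239]
crate [ 0.5084  0.0089 -0.1482] -8.49 0.76
 in jig [-0.0335 -0.0208 -0.0186]
crate [ 0.5072  0.0084 -0.1522] -8.72 1.27
 in jig [-0.0346 -0.0215 -0.0226]
[[ 0.5471 -0.2563  0.013 ]
 [ 0.5768 -0.4299  0.013 ]
 [ 0.452  -0.4515  0.013 ]
 [ 0.4216 -0.2776  0.013 ]]
lid [ 0.4994 -0.3538  0.171 ] 9.8 0.45
spools g,y [[0.5236 0.3683 0.045 ]
 [0.6237 0.2542 0.045 ]]
spools g,y [[0.5234 0.3674 0.045 ]
 [0.6242 0.2532 0.045 ]]
```

```bash
python3 - <<'E'
from h import *
for n in ['top','side']:
    im=cv2.imread(f'pics/a_{n}.png'); g=(255*(im/255.)**.5).astype('uint8'); cv2.imwrite(f'pics/c_{n}.png',cv2.resize(g,None,fx=1.42,fy=1.42,interpolation=cv2.INTER_CUBIC))
E
```

```text
(no output)
```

View pics/c_top.png

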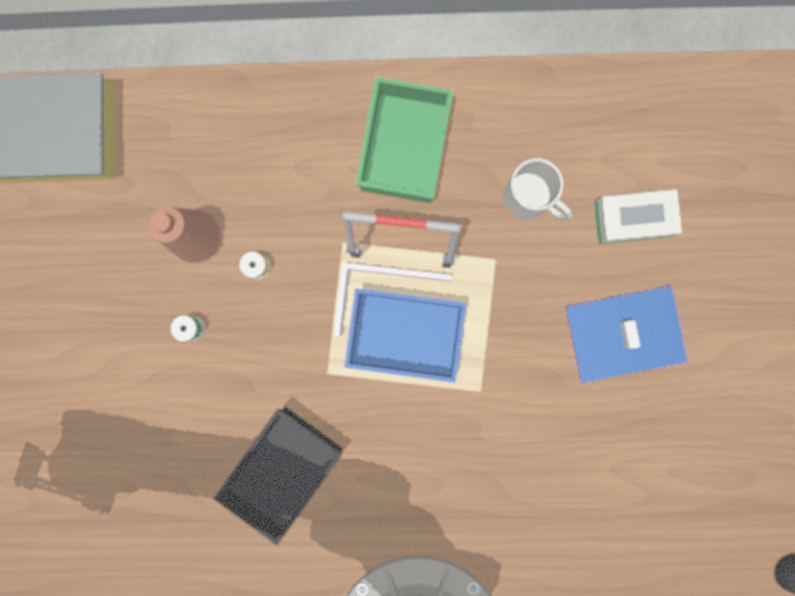

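View pics/c_side.png

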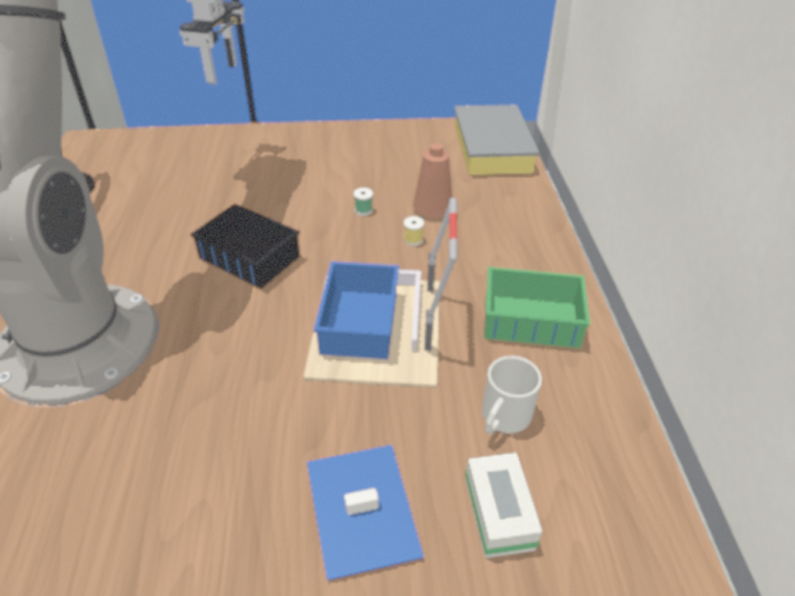

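```bash
cat >> h.py <<'E'
J=np.array([.5441,.0252,np.radians(-7.45)])
def j2w(x,y,F=None):
    F=J if F is None else F; c,s=np.cos(F[2]),np.sin(F[2]); return np.array([F[0]+c*x-s*y,F[1]+s*x+c*y])
def w2j(x,y):
    d=np.array([x-J[0],y-J[1]]); c,s=np.cos(J[2]),np.sin(J[2]); return np.array([c*d[0]+s*d[1],-s*d[0]+c*d[1]])
def go(xyz,yaw=None,turn_first=True):
    "print tool-frame shift (mm) now and after turning to yaw (about vertical); yaw in deg"
    s=st(); Rm=R.from_euler('xyz',s['eef_rot'],degrees=True).as_matrix(); d=np.array(xyz)-s['position']
    print('jig pos',np.round(w2j(*s['position'][:2])*1000,1),' shift in current tool',np.round(Rm.T@d*1000,1))
    if yaw is not None:
        Rt=R.from_euler('xyz',[180,0,yaw],degrees=True).as_matrix(); rv=R.from_matrix(Rm.T@Rt).as_rotvec(degrees=True)
        print(' turn tool rv',np.round(rv,2),' shift in target tool frame',np.round(Rt.T@d*1000,1))
E
python3 - <<'E'
from h import *
C=[.5067,.0083,np.radians(-8.75)]
g=j2w(-.058,0,C); print(g); go([*g,.222],81.25)
E
```

```text
[0.44937503 0.01712316]
t 0.15 p [0.2089 0.6415 0.2219] r [-179.94    0.    161.96] F [-0.   0.2  0.9] w 1.0 j [-80.5  24.4   4.2  92.   -2.   63.6  -3.8]
jig pos [-412.2  567.7]  shift in current tool [-4.220e+02 -5.192e+02  5.000e-01]
 turn tool rv [-4.000e-02  4.000e-02  8.071e+01]  shift in target tool frame [-5.806e+02  3.326e+02 -1.000e-01]
```

Call:
arm_command([
  [[0,0,0],[0,0,9],1],
  [[0,0,0],[0,0,9],1],
  [[0,0,0],[0,0,9],1],
  [[0,0,0],[0,0,9],1],
  [[0,0,0],[0,0,9],1],
  [[0,0,0],[0,0,9],1],
  [[0,0,0],[0,0,9],1],
  [[0,0,0],[0,0,9],1],
  [[0,0,0],[0,0,8.7],1],
])

```text
t: 1.27
position: [0.2089, 0.6417, 0.2222]
eef_rot: [-180.0, 0.0, 81.0]
wrist_force: [-0.2, 0.1, -0.2]
width: 1.001
```

Call:
arm_command([
  [[-36,20.8,0],[0,0,0],1],
  [[-36,20.8,0],[0,0,0],1],
  [[-36,20.8,0],[0,0,0],1],
  [[-36,20.8,0],[0,0,0],1],
  [[-36,20.8,0],[0,0,0],1],
  [[-36,20.8,0],[0,0,0],1],
  [[-36,20.8,0],[0,0,0],1],
  [[-36,20.8,0],[0,0,0],1],
  [[-36,20.8,0],[0,0,0],1],
  [[-36,20.8,0],[0,0,0],1],
  [[-36,20.8,0],[0,0,0],1],
  [[-36,20.8,0],[0,0,0],1],
  [[-36,20.8,0],[0,0,0],1],
  [[-36,20.8,0],[0,0,0],1],
  [[-36,20.8,0],[0,0,0],1],
  [[-36,20.8,0],[0,0,0],1],
  [[0,0,0],[0,0,0],1],
])

```text
t: 3.4
position: [0.4509, 0.0194, 0.2226]
eef_rot: [180.0, 0.0, 81.0]
wrist_force: [0.7, -0.7, -0.2]
width: 1.001
```

```bash
python3 - <<'E'
from h import *
go([.4494,.0171,.047],81.25)
shot('wrist','d_wrist')
E
```

```text
t 3.4 p [0.4509 0.0194 0.2226] r [1.7998e+02 3.0000e-02 8.1010e+01] F [ 0.7 -0.7 -0.2] w 1.001 j [-58.3   2.1  50.  121.6  -1.9  57.1 -16.3]
jig pos [-91.6 -17.9]  shift in current tool [ -2.4  -1.2 175.6]
 turn tool rv [ 0.02  0.03 -0.24]  shift in target tool frame [ -2.5  -1.2 175.6]
```

View pics/d_wrist.png

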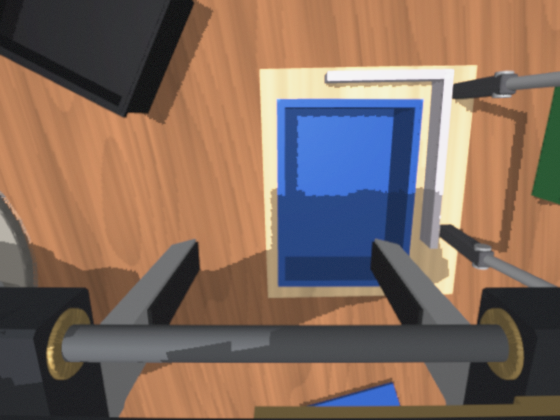

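Call:
arm_command([
  [[-2.5,-1.2,25],[0,0,0],1],
  [[0,0,30],[0,0,0],1],
  [[0,0,30],[0,0,0],1],
  [[0,0,30],[0,0,0],1],
  [[0,0,30],[0,0,0],1],
  [[0,0,20],[0,0,0],1],
  [[0,0,10],[0,0,0],1],
  [[0,0,0],[0,0,0],1],
])

```text
t: 4.45
position: [0.4486, 0.02, 0.0473]
eef_rot: [-180.0, 0.0, 81.3]
wrist_force: [0.1, -0.9, 0.6]
width: 0.997
```

Call:
arm_command([
  [[0,0,0],[0,0,0],-1],
  [[0,0,0],[0,0,0],-1],
  [[0,0,0],[0,0,0],-1],
  [[0,0,0],[0,0,0],-1],
  [[0,0,0],[0,0,0],-1],
  [[0,0,0],[0,0,0],-1],
  [[0,0,0],[0,0,0],-1],
  [[0,0,0],[0,0,0],-1],
], grip_force=10)

```text
t: 5.45
position: [0.4488, 0.0196, 0.0475]
eef_rot: [-180.0, 0.0, 81.3]
wrist_force: [0.2, -0.5, 0.5]
width: 0.184
```

```bash
python3 - <<'E'
from h import *
go([*j2w(-.058,0),.047],82.5)
shot('top','e_top');crop('e_top',220,130,370,290,4,'e1')
E
```

```text
t 5.45 p [0.4488 0.0196 0.0475] r [-180.      0.     81.26] F [ 0.2 -0.5  0.5] w 0.184 j [-43.9  23.1  39.8 130.3 -26.4  34.4   7.1]
jig pos [-93.7 -17.9]  shift in current tool [18.7 35.3  0.5]
 turn tool rv [-0.    0.   -1.24]  shift in target tool frame [17.9 35.7  0.5]
```

View pics/e1.png

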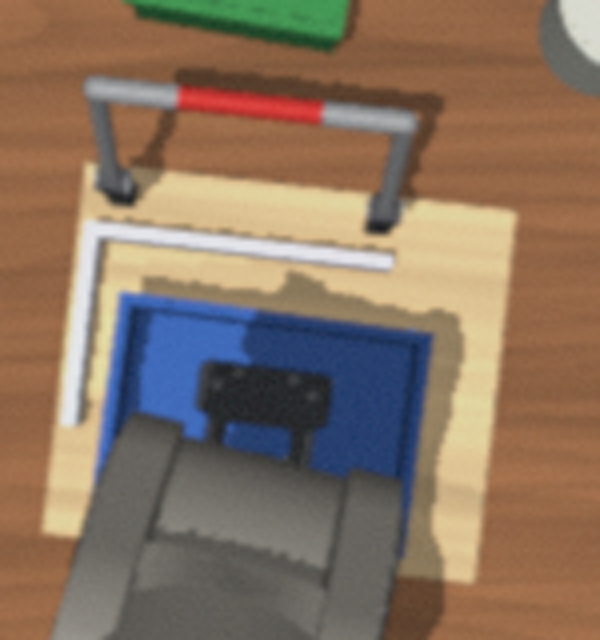

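Call:
arm_command([
  [[0,0,0],[0,0,0],-1],
  [[0,0,0],[0,0,0],-1],
  [[0,0,0],[0,0,0],-1],
  [[0,0,0],[0,0,0],-1],
])

```text
t: 6.0
position: [0.4488, 0.0196, 0.0475]
eef_rot: [-180.0, 0.0, 81.3]
wrist_force: [-1.5, -0.6, -0.4]
width: 0.043
```

Call:
arm_command([
  [[0,5,0],[0,0,-0.6],-1],
  [[0,8,0],[0,0,-0.6],-1],
  [[3,9,0],[0,0,0],-1],
  [[6,6,0],[0,0,0],-1],
  [[6,3,0],[0,0,0],-1],
  [[3,1,0],[0,0,0],-1],
  [[0,0,0],[0,0,0],-1],
])

```text
t: 6.88
position: [0.4827, 0.0334, 0.0474]
eef_rot: [-180.0, 0.0, 82.5]
wrist_force: [0.7, -0.3, -4.5]
width: 0.04
```

```bash
python3 - <<'E'
from h import *
st()
shot('top','f_top');crop('f_top',220,130,370,290,4,'f1')
shot('wrist','f_w')
E
```

```text
t 6.88 p [0.4827 0.0334 0.0474] r [-1.7998e+02  1.0000e-02  8.2490e+01] F [ 0.7 -0.3 -4.5] w 0.04 j [-43.   25.8  38.5 126.  -27.2  36.4   7.6]
```

View pics/f1.png

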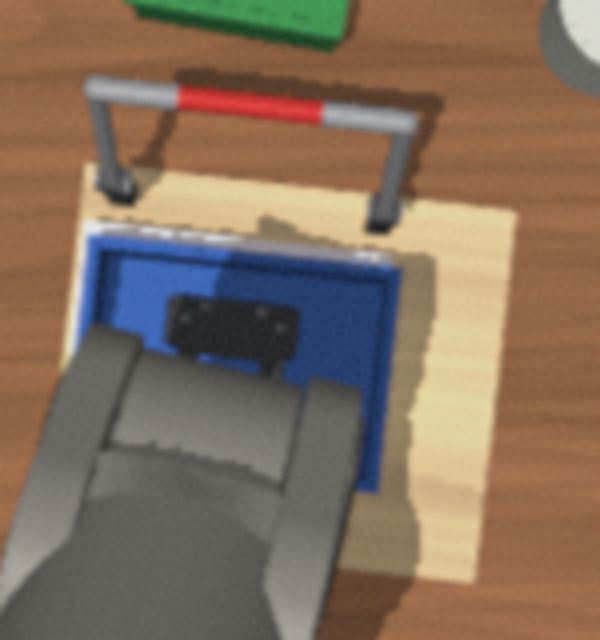

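View pics/f_w.png

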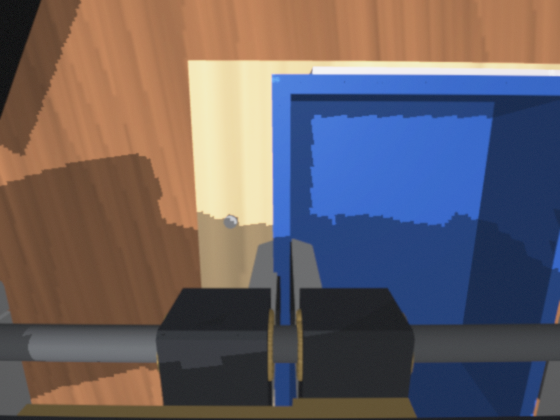

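Call:
arm_command([
  [[0,1.5,0],[0,0,0],-1],
  [[0,1,0],[0,0,0],-1],
  [[0,0,0],[0,0,0],-1],
  [[0,0,0],[0,0,0],-1],
])

```text
t: 7.48
position: [0.4854, 0.0327, 0.0475]
eef_rot: [-180.0, 0.0, 82.5]
wrist_force: [-0.0, 0.3, -3.8]
width: 0.044
```

Call:
arm_command([
  [[2,0,0],[0,0,0],-1],
  [[1,0,0],[0,0,0],-1],
  [[0,0,0],[0,0,0],-1],
  [[0,0,0],[0,0,0],-1],
])

```text
t: 7.98
position: [0.4855, 0.0349, 0.0475]
eef_rot: [-180.0, 0.1, 82.4]
wrist_force: [-2.0, -6.1, -1.0]
width: 0.043
```

Call:
arm_command([
  [[0,1,0],[0,0,0],-1],
  [[0,0,0],[0,0,0],-1],
  [[0,0,0],[0,0,0],-1],
])

```text
t: 8.35
position: [0.4858, 0.0348, 0.0473]
eef_rot: [-179.9, 0.1, 82.4]
wrist_force: [-6.2, -5.7, 0.5]
width: 0.043
```

Call:
arm_command([
  [[1,0,0],[0,0,0],-1],
  [[0,0,0],[0,0,0],-1],
  [[0,0,0],[0,0,0],-1],
])

```text
t: 8.72
position: [0.4858, 0.0351, 0.0473]
eef_rot: [-179.9, 0.1, 82.4]
wrist_force: [-6.5, -9.7, 2.1]
width: 0.043
```

```bash
python3 - <<'E'
from h import *
s=st(); print(w2j(*s['position'][:2])*1000)
shot('top','g_top');crop('g_top',220,130,370,290,4,'g1')
E
```

```text
t 8.72 p [0.4858 0.0351 0.0473] r [-1.7992e+02  9.0000e-02  8.2380e+01] F [-6.5 -9.7  2.1] w 0.043 j [-43.1  26.1  38.6 125.6 -27.2  36.7   7.3]
[-59.06631566   2.21129619]
```

View pics/g1.png

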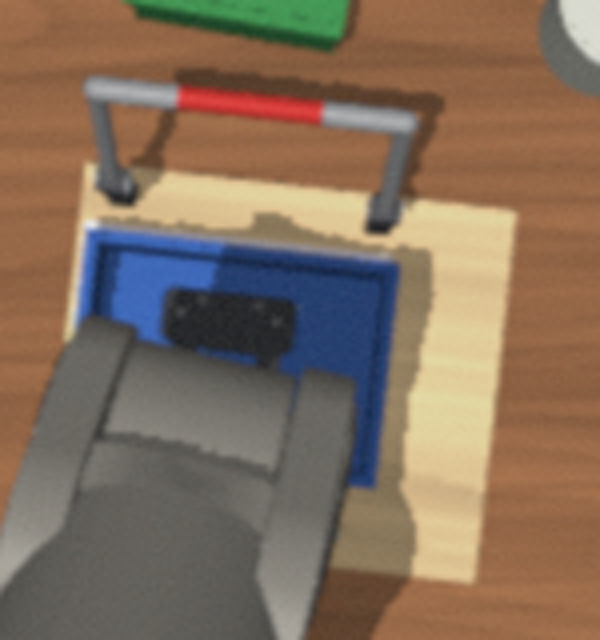

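Call:
arm_command([
  [[0,1,0],[0,0,0],-1],
  [[0.5,0.5,0],[0,0,0],-1],
  [[0,0,0],[0,0,0],-1],
  [[0,0,0],[0,0,0],1],
  [[0,0,0],[0,0,0],1],
  [[0,0,0],[0,0,0],1],
  [[0,0,0],[0,0,0],1],
  [[0,0,0],[0,0,0],1],
  [[0,0,0],[0,0,0],1],
])

```text
t: 9.9
position: [0.4885, 0.0369, 0.0475]
eef_rot: [180.0, 0.0, 82.5]
wrist_force: [0.6, 0.6, 0.1]
width: 0.644
```

Call:
arm_command([
  [[0,0,-30],[0,0,0],1],
  [[0,0,-40],[0,0,0],1],
  [[0,0,-40],[0,0,0],1],
  [[0,0,-40],[0,0,0],1],
  [[20,-10,-30],[0,0,0],1],
  [[40,0,0],[0,0,0],1],
  [[40,0,0],[0,0,0],1],
  [[40,0,0],[0,0,0],1],
  [[40,0,0],[0,0,0],1],
  [[40,0,0],[0,0,0],1],
  [[0,0,0],[0,0,0],1],
])

```text
t: 11.28
position: [0.507, 0.2592, 0.2269]
eef_rot: [-180.0, 0.0, 82.7]
wrist_force: [-0.1, -0.8, 0.3]
width: 1.001
```

```bash
python3 - <<'E'
from h import *
s=st(); print(w2j(*s['position'][:2])*1000)
shot('top','g2_top');crop('g2_top',220,130,370,290,4,'g2')
shot('side','g2_side');crop('g2_side',200,110,340,280,4,'g2s')
E
```

```text
t 11.28 p [0.507  0.2592 0.2269] r [-1.7999e+02  5.0000e-02  8.2690e+01] F [-0.1 -0.8  0.3] w 1.001 j [-69.8  18.1  44.9 107.4 -14.5  60.4 -26.3]
[-67.09075349 227.24268801]
```

View pics/g2.png

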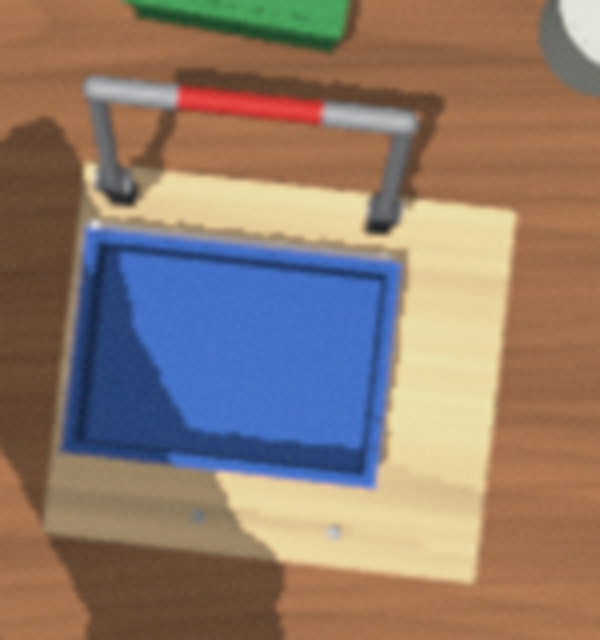

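View pics/g2s.png

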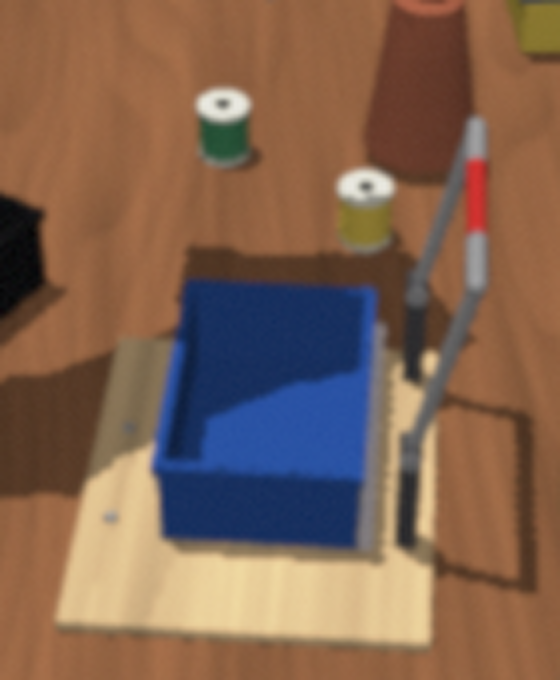

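```bash
python3 - <<'E'
from fit import *
ct=un([(90,229),(404,263),(374,487),(62,450)],4,220,130)
Lc=[(.063,.088,.073),(.063,-.088,.073),(-.063,-.088,.073),(-.063,.088,.073)]
cs=un([(186,280),(156,467),(364,475),(377,289)],4,200,110)
Lcs=[(-.063,.088,.073),(-.063,-.088,.073),(.063,-.088,.073),(.063,.088,.073)]
for obs in ([('top',Lc,ct)],[('side',Lcs,cs)],[('top',Lc,ct),('side',Lcs,cs)]):
    x,r=fit(obs,[.55,0,0]); print('crate',np.round(x,4),np.degrees(x[2]).round(2),np.abs(r).max().round(2),w2j(*x[:2])*1000,x[2]-J[2])
go([.5235,.3678,.222],None)
E
```

```text
crate [ 0.5435  0.0247 -0.1402] -8.03 0.84 [-0.538314   -0.54185985] -0.010177219895982997
crate [ 0.5444  0.0266 -0.127 ] -7.28 0.85 [0.12712356 1.40305373] 0.0029977512985463473
crate [ 0.5438  0.0251 -0.1364] -7.81 1.44 [-0.3346207  -0.11231615] -0.00632789805993364
t 11.38 p [0.5073 0.2559 0.2272] r [-1.7999e+02  5.0000e-02  8.2470e+01] F [ 0.5 -0.4  0.3] w 0.999 j [-69.7  17.9  45.1 107.5 -14.5  60.4 -26.3]
jig pos [-66.4 224. ]  shift in current tool [113.1   1.4   5.1]
```

```bash
python3 - <<'E'
from fit import *
tip=un([(158,80)],3,60,130); print('cone tip',back('top',tip,.16))
crop('a_side',270,90,340,170,8,'cone')
print(back('side',[(306,152)],0), back('side',[(307,105)],.16))
E
```

```text
cone tip [[0.67744399 0.3603798  0.16      ]]
[[0.68022097 0.33433851 0.        ]] [[0.67650651 0.34487925 0.16      ]]
```

View pics/cone.png

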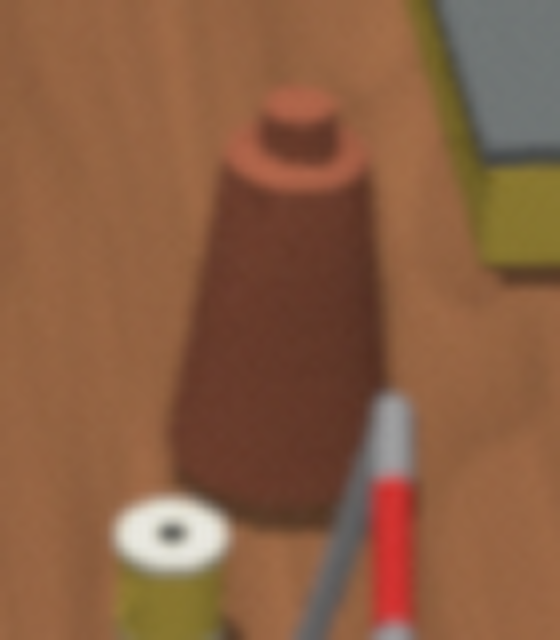

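```bash
python3 - <<'E'
from h import *
go([.6240,.2538,.033],82.5)
E
```

```text
t 11.38 p [0.5073 0.2559 0.2272] r [-1.7999e+02  5.0000e-02  8.2470e+01] F [ 0.5 -0.4  0.3] w 0.999 j [-69.7  17.9  45.1 107.5 -14.5  60.4 -26.3]
jig pos [-66.4 224. ]  shift in current tool [ 13.4 116.  194.2]
 turn tool rv [-0.01  0.05 -0.03]  shift in target tool frame [ 13.2 116.  194.2]
```

Call:
arm_command([
  [[3.4,29,0],[0,0,0],1],
  [[3.4,29,0],[0,0,0],1],
  [[3.3,29,0],[0,0,0],1],
  [[3.3,29,0],[0,0,0],1],
  [[0,0,40],[0,0,0],1],
  [[0,0,30],[0,0,0],1],
  [[0,0,10],[0,0,0],1],
  [[0,0,0],[0,0,0],1],
  [[0,0,0],[0,0,0],1],
])

```text
t: 12.5
position: [0.6248, 0.2543, 0.1489]
eef_rot: [179.9, -0.1, 82.4]
wrist_force: [-0.8, -0.4, -0.0]
width: 1.001
```

```bash
python3 - <<'E'
from h import *
go([.6240,.2538,.033],82.5)
shot('side','i_side');crop('i_side',200,60,340,200,4,'i1')
shot('wrist','i_w')
E
```

```text
t 12.5 p [0.6248 0.2543 0.1489] r [ 1.7992e+02 -6.0000e-02  8.2450e+01] F [-0.8 -0.4 -0. ] w 1.001 j [-55.4  33.5  39.9  97.6 -24.8  57.9 -14.3]
jig pos [ 50.3 237.6]  shift in current tool [ -0.7  -0.9 115.9]
 turn tool rv [ 0.08 -0.06 -0.05]  shift in target tool frame [ -0.6  -0.7 115.9]
```

View pics/i1.png

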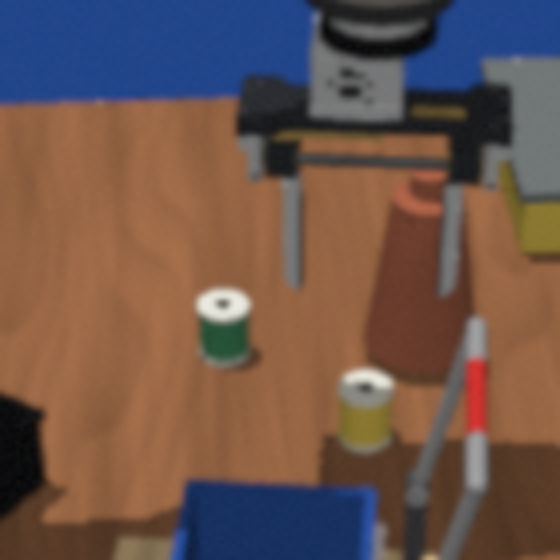

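View pics/i_w.png

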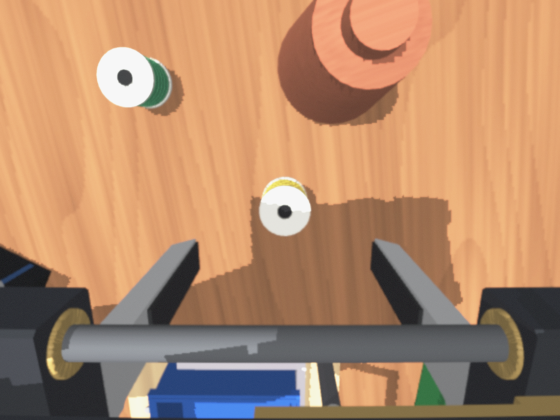

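```bash
python3 - <<'E'
from h import *
print(back('wrist',[(285,211),(125,77)],.045))
E
```

```text
[[0.62435258 0.25674014 0.045     ]
 [0.52318768 0.37087917 0.045     ]]
```

Call:
arm_command([
  [[-0.6,-0.7,25],[0,0,0],1],
  [[0,0,30],[0,0,0],1],
  [[0,0,30],[0,0,0],1],
  [[0,0,20],[0,0,0],1],
  [[0,0,11],[0,0,0],1],
  [[0,0,0],[0,0,0],0.3],
  [[0,0,0],[0,0,0],-0.1],
])

```text
t: 13.48
position: [0.624, 0.254, 0.0324]
eef_rot: [179.9, -0.0, 82.5]
wrist_force: [0.8, -0.1, 0.6]
width: 0.827
```

Call:
arm_command([
  [[0,0,0],[0,0,0],-1],
  [[0,0,0],[0,0,0],-1],
  [[0,0,0],[0,0,0],-1],
  [[0,0,0],[0,0,0],-1],
  [[0,0,0],[0,0,0],-1],
  [[0,0,0],[0,0,0],-1],
  [[0,0,0],[0,0,0],-1],
  [[0,0,0],[0,0,0],-1],
], grip_force=20)

```text
t: 14.48
position: [0.6235, 0.2539, 0.0316]
eef_rot: [180.0, -0.0, 82.5]
wrist_force: [-1.4, 0.1, 3.5]
width: 0.42
```

Call:
arm_command([
  [[0,0,-20],[0,0,0],-1],
  [[0,0,-30],[0,0,0],-1],
  [[0,0,-30],[0,0,0],-1],
  [[0,0,-30],[0,0,0],-1],
  [[0,0,-30],[0,0,0],-1],
  [[0,0,-20],[0,0,0],-1],
  [[0,0,0],[0,0,0],-1],
], grip_force=30)

```text
t: 15.35
position: [0.624, 0.2541, 0.1931]
eef_rot: [179.9, -0.1, 82.5]
wrist_force: [1.0, -0.0, -1.3]
width: 0.42
```

```bash
python3 - <<'E'
from h import *
go([*j2w(0,.042),.19],-7.45)
shot('side','k_side');crop('k_side',200,60,340,200,4,'k1')
E
```

```text
t 15.35 p [0.624  0.2541 0.1931] r [ 1.799e+02 -9.000e-02  8.246e+01] F [ 1.  -0.  -1.3] w 0.42 j [-56.7  31.   41.7  95.6 -22.8  62.1 -15.7]
jig pos [ 49.5 237.3]  shift in current tool [-195.4  -49.2    2.7]
 turn tool rv [ 1.000e-02 -1.500e-01  8.991e+01]  shift in target tool frame [-49.5 195.3   3.1]
```

View pics/k1.png

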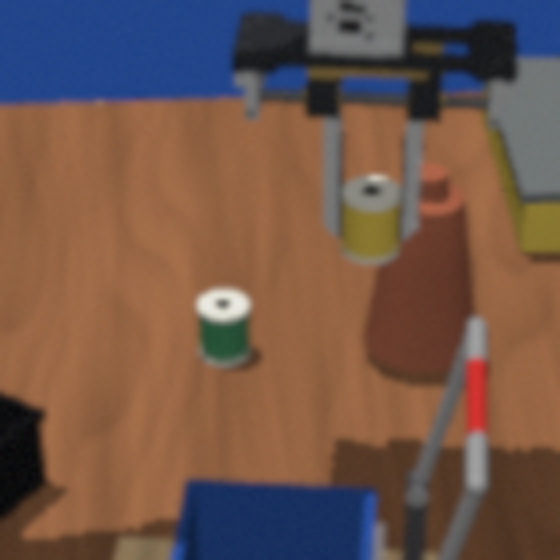

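Call:
arm_command([
  [[-20,-16,0],[0,0,0],-1],
  [[-20,-16,0],[0,0,0],-1],
  [[-20,-17,0],[0,0,0],-1],
  [[0,0,0],[0,0,9],-1],
  [[0,0,0],[0,0,9],-1],
  [[0,0,0],[0,0,9],-1],
  [[0,0,0],[0,0,9],-1],
  [[0,0,0],[0,0,9],-1],
  [[0,0,0],[0,0,9],-1],
  [[0,0,0],[0,0,9],-1],
  [[0,0,0],[0,0,9],-1],
  [[0,0,0],[0,0,9],-1],
  [[0,0,0],[0,0,9],-1],
  [[0,0,0],[0,0,0],-1],
])

```text
t: 17.15
position: [0.5664, 0.2006, 0.1903]
eef_rot: [179.9, 0.1, -7.5]
wrist_force: [-0.7, 0.3, -0.6]
width: 0.42
```

```bash
python3 - <<'E'
from h import *
go([*j2w(0,.042),.19],-7.45)
E
```

```text
t 17.15 p [0.5664 0.2006 0.1903] r [ 1.7987e+02  5.0000e-02 -7.5000e+00] F [-0.7  0.3 -0.6] w 0.42 j [-72.2  34.9  66.9 106.1 -35.8  63.8 -89.5]
jig pos [ -0.6 176.8]  shift in current tool [  0.7 134.8   0.6]
 turn tool rv [ 0.13  0.05 -0.05]  shift in target tool frame [  0.6 134.8   0.3]
```

Call:
arm_command([
  [[0,27,0],[0,0,0],-1],
  [[0,27,0],[0,0,0],-1],
  [[0,27,0],[0,0,0],-1],
  [[0,27,0],[0,0,0],-1],
  [[0,26.8,0],[0,0,0],-1],
  [[0,0,0],[0,0,0],-1],
  [[0,0,0],[0,0,0],-1],
])

```text
t: 18.02
position: [0.5492, 0.0668, 0.1915]
eef_rot: [-180.0, 0.0, -7.5]
wrist_force: [0.3, 0.2, -1.0]
width: 0.42
```

```bash
python3 - <<'E'
from h import *
go([*j2w(0,.042),.052],-7.45)
E
```

```text
t 18.02 p [0.5492 0.0668 0.1915] r [-179.96    0.     -7.55] F [ 0.3  0.2 -1. ] w 0.42 j [-64.7  29.7  69.1 112.1 -32.2  60.6 -78.8]
jig pos [-0.3 41.9]  shift in current tool [  0.4   0.  139.5]
 turn tool rv [-0.04  0.   -0.1 ]  shift in target tool frame [ 3.000e-01 -1.000e-01  1.395e+02]
```

Call:
arm_command([
  [[0,0,25],[0,0,0],-1],
  [[0,0,30],[0,0,0],-1],
  [[0,0,30],[0,0,0],-1],
  [[0,0,30],[0,0,0],-1],
  [[0,0,18],[0,0,0],-1],
  [[0,0,8],[0,0,0],-1],
  [[0,0,2],[0,0,0],-1],
  [[0,0,0],[0,0,0],-1],
])

```text
t: 19.02
position: [0.5497, 0.0673, 0.0491]
eef_rot: [-180.0, -0.0, -7.5]
wrist_force: [-0.4, 0.1, 0.5]
width: 0.421
```

Call:
arm_command([
  [[0,0,0],[0,0,0],-0.02],
  [[0,0,0],[0,0,0],-0.02],
  [[0,0,0],[0,0,0],-0.02],
  [[0,0,0],[0,0,0],-0.02],
  [[0,0,-15],[0,0,0],-0.02],
  [[0,0,-30],[0,0,0],-0.02],
  [[0,0,-30],[0,0,0],0],
  [[0,0,-30],[0,0,0],0.5],
  [[0,0,-30],[0,0,0],1],
  [[0,0,-10],[0,0,0],1],
  [[0,0,0],[0,0,0],1],
])

```text
t: 20.4
position: [0.5493, 0.0674, 0.1938]
eef_rot: [-180.0, -0.0, -7.5]
wrist_force: [-0.6, -0.2, -0.9]
width: 0.885
```

```bash
python3 - <<'E'
from h import *
go([.5234,.368,.19],-7.45)
shot('wrist','l_w'); shot('top','l_top'); print(back('wrist',[(0,0)],0))
E
```

```text
t 20.4 p [0.5493 0.0674 0.1938] r [-1.7996e+02 -3.0000e-02 -7.5200e+00] F [-0.6 -0.2 -0.9] w 0.885 j [-64.8  29.5  69.2 112.  -31.8  60.8 -79.1]
jig pos [-0.3 42.5]  shift in current tool [ -65.  -294.6    4. ]
 turn tool rv [-0.04 -0.03 -0.07]  shift in target tool frame [ -64.7 -294.7    3.8]
[[0.76026311 0.305758   0.        ]]
```

View pics/l_w.png

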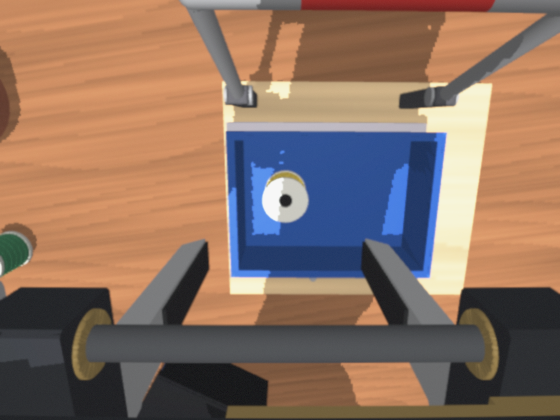

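View pics/l_top.png

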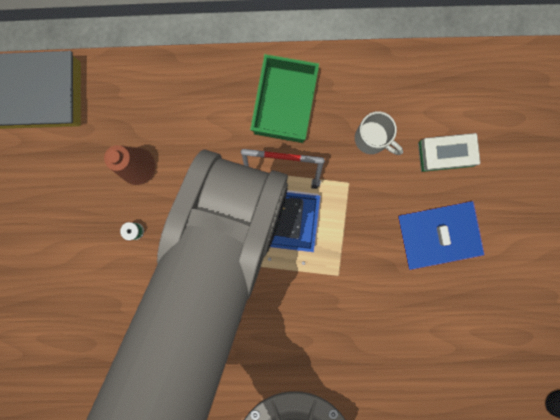

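Call:
arm_command([
  [[-6.5,-29.5,0],[0,0,0],1],
  [[-6.5,-29.5,0],[0,0,0],1],
  [[-6.5,-29.5,0],[0,0,0],1],
  [[-6.5,-29.5,0],[0,0,0],1],
  [[-6.5,-29.5,0],[0,0,0],1],
  [[-6.5,-29.5,0],[0,0,0],1],
  [[-6.5,-29.5,0],[0,0,0],1],
  [[-6.5,-29.5,0],[0,0,0],1],
  [[-6.5,-29.5,0],[0,0,0],1],
  [[-6.5,-29.5,0],[0,0,0],1],
  [[0,0,20],[0,0,0],1],
  [[0,0,20],[0,0,0],1],
  [[0,0,0],[0,0,0],1],
])

```text
t: 22.12
position: [0.5228, 0.3664, 0.1514]
eef_rot: [179.9, 0.1, -7.6]
wrist_force: [-0.8, -0.1, 1.0]
width: 1.0
```

```bash
python3 - <<'E'
from h import *
go([.5234,.368,.033],-7.45)
shot('wrist','m_w')
E
```

```text
t 22.12 p [0.5228 0.3664 0.1514] r [ 1.7985e+02  1.2000e-01 -7.6500e+00] F [-0.8 -0.1  1. ] w 1.0 j [ -83.1   41.1   63.8  102.9  -41.3   63.3 -102.2]
jig pos [-65.3 335.6]  shift in current tool [  0.6  -1.9 118.4]
 turn tool rv [ 0.14  0.12 -0.19]  shift in target tool frame [  0.3  -1.6 118.4]
```

View pics/m_w.png

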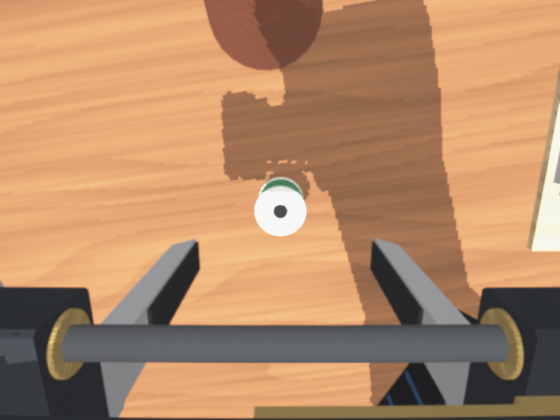

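Call:
arm_command([
  [[0.3,-1.6,28],[0,0,0],1],
  [[0,0,30],[0,0,0],1],
  [[0,0,30],[0,0,0],1],
  [[0,0,20],[0,0,0],1],
  [[0,0,10],[0,0,0],1],
  [[0,0,0],[0,0,0],0.3],
  [[0,0,0],[0,0,0],-0.1],
])

```text
t: 23.05
position: [0.5245, 0.3699, 0.0364]
eef_rot: [-180.0, -0.0, -7.5]
wrist_force: [0.4, 0.0, -0.4]
width: 0.825
```

Call:
arm_command([
  [[0,0,0],[0,0,0],-1],
  [[0,0,0],[0,0,0],-1],
  [[0,0,0],[0,0,0],-1],
  [[0,0,0],[0,0,0],-1],
  [[0,0,0],[0,0,0],-1],
  [[0,0,0],[0,0,0],-1],
  [[0,0,0],[0,0,0],-1],
  [[0,0,0],[0,0,0],-1],
], grip_force=20)

```text
t: 24.05
position: [0.524, 0.3698, 0.0355]
eef_rot: [-180.0, 0.0, -7.5]
wrist_force: [-0.5, -0.5, 3.0]
width: 0.419
```

Call:
arm_command([
  [[0,0,-20],[0,0,0],-1],
  [[0,0,-30],[0,0,0],-1],
  [[0,0,-30],[0,0,0],-1],
  [[0,0,-30],[0,0,0],-1],
  [[0,0,-30],[0,0,0],-1],
  [[0,0,-20],[0,0,0],-1],
  [[0,0,0],[0,0,0],-1],
], grip_force=30)

```text
t: 24.92
position: [0.5245, 0.3699, 0.1969]
eef_rot: [-179.9, -0.1, -7.5]
wrist_force: [-0.3, 0.1, -1.3]
width: 0.421
```

```bash
python3 - <<'E'
from h import *
go([*j2w(0,-.042),.19],-7.45)
shot('wrist','n_w')
E
```

```text
t 24.93 p [0.5245 0.3699 0.1969] r [-1.7991e+02 -6.0000e-02 -7.5400e+00] F [-0.3  0.1 -1.3] w 0.421 j [ -84.7   38.8   66.5  100.5  -38.7   67.1 -104.2]
jig pos [-64.1 339.2]  shift in current tool [ 64.7 381.2   6.4]
 turn tool rv [-0.09 -0.06 -0.09]  shift in target tool frame [ 64.1 381.2   6.9]
```

View pics/n_w.png

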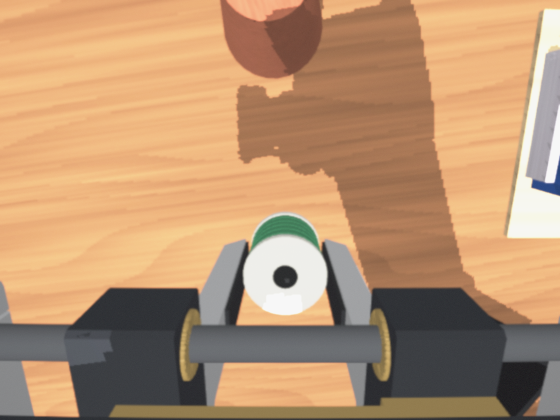

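Call:
arm_command([
  [[5,29.3,0],[0,0,0],-1],
  [[5,29.3,0],[0,0,0],-1],
  [[5,29.3,0],[0,0,0],-1],
  [[5,29.3,0],[0,0,0],-1],
  [[5,29.3,0],[0,0,0],-1],
  [[5,29.3,0],[0,0,0],-1],
  [[5,29.3,0],[0,0,0],-1],
  [[5,29.3,0],[0,0,0],-1],
  [[5,29.3,0],[0,0,0],-1],
  [[5,29.3,0],[0,0,0],-1],
  [[5,29.3,0],[0,0,0],-1],
  [[5,29.3,0],[0,0,0],-1],
  [[4.5,29.4,0],[0,0,0],-1],
  [[0,0,0],[0,0,0],-1],
  [[0,0,0],[0,0,0],-1],
])

```text
t: 26.85
position: [0.5376, -0.016, 0.1949]
eef_rot: [180.0, 0.1, -7.5]
wrist_force: [0.4, 0.8, -0.0]
width: 0.417
```

```bash
python3 - <<'E'
from h import *
go([*j2w(0,-.042),.0515],-7.45)
shot('wrist','o_w')
E
```

```text
t 26.85 p [ 0.5376 -0.016   0.1949] r [ 1.7999e+02  6.0000e-02 -7.5400e+00] F [ 0.4  0.8 -0. ] w 0.417 j [-57.7  27.2  69.4 113.8 -29.6  59.7 -72.1]
jig pos [ -1.1 -41.7]  shift in current tool [  1.2   0.3 143.4]
 turn tool rv [ 0.01  0.06 -0.09]  shift in target tool frame [  1.1   0.3 143.4]
```

View pics/o_w.png

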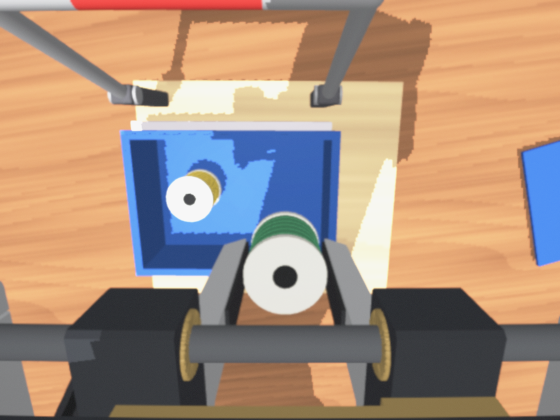

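Call:
arm_command([
  [[1,0,25],[0,0,0],-1],
  [[0,0,30],[0,0,0],-1],
  [[0,0,30],[0,0,0],-1],
  [[0,0,30],[0,0,0],-1],
  [[0,0,18],[0,0,0],-1],
  [[0,0,8],[0,0,0],-1],
  [[0,0,2],[0,0,0],-1],
  [[0,0,0],[0,0,0],-1],
])

```text
t: 27.9
position: [0.5394, -0.0165, 0.053]
eef_rot: [-180.0, -0.0, -7.5]
wrist_force: [0.0, -0.6, -1.3]
width: 0.421
```

Call:
arm_command([
  [[0,0,0],[0,0,0],-0.02],
  [[0,0,0],[0,0,0],-0.02],
  [[0,0,0],[0,0,0],-0.02],
  [[0,0,0],[0,0,0],-0.02],
  [[0,0,-15],[0,0,0],-0.02],
  [[0,0,-30],[0,0,0],-0.02],
  [[0,0,-30],[0,0,0],0],
  [[0,0,-30],[0,0,0],0.5],
  [[0,0,-30],[0,0,0],1],
  [[0,0,-10],[0,0,0],1],
  [[0,0,0],[0,0,0],1],
])

```text
t: 29.28
position: [0.5391, -0.0164, 0.1979]
eef_rot: [-180.0, -0.0, -7.5]
wrist_force: [0.0, 0.2, -0.3]
width: 0.89
```

```bash
python3 - <<'E'
from h import *
st()
shot('wrist','p_w'); shot('top','p_top');shot('side','p_side')
E
```

```text
t 29.27 p [ 0.5391 -0.0164  0.1979] r [-1.7996e+02 -4.0000e-02 -7.5200e+00] F [ 0.   0.2 -0.3] w 0.89 j [-57.7  26.9  69.4 113.5 -29.3  59.9 -72.4]
```

View pics/p_w.png

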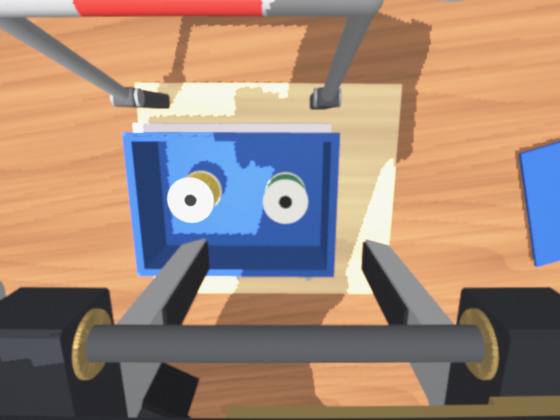

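View pics/p_top.png

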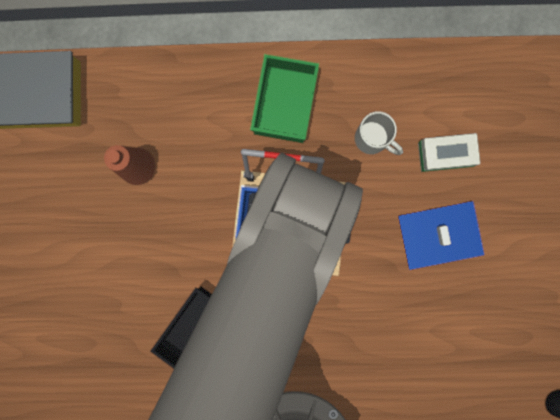

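View pics/p_side.png

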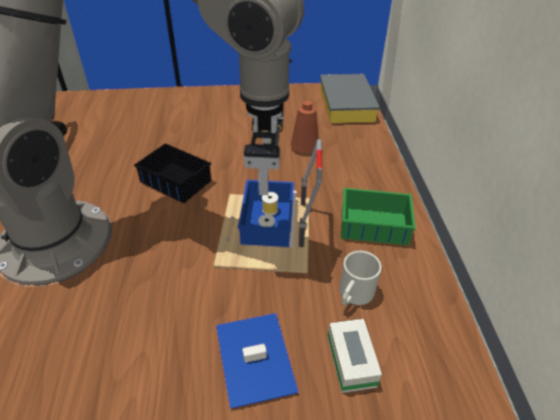

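```bash
python3 - <<'E'
from h import *
go([.4994,-.3538,.17],9.8)
E
```

```text
t 29.43 p [ 0.5385 -0.0165  0.1967] r [ 1.7998e+02  7.0000e-02 -7.5400e+00] F [ 0.8 -0.2 -0.2] w 0.987 j [-57.6  27.   69.3 113.5 -29.4  59.9 -72.4]
jig pos [ -0.2 -42.1]  shift in current tool [  5.5 339.5  26.8]
 turn tool rv [ 1.000e-02  7.000e-02 -1.734e+01]  shift in target tool frame [-95.9 325.7  26.7]
```

Call:
arm_command([
  [[0,0,0],[0,0,-8.7],1],
  [[0,0,0],[0,0,-8.7],1],
  [[-8.7,29.6,0],[0,0,0],1],
  [[-8.7,29.6,0],[0,0,0],1],
  [[-8.7,29.6,0],[0,0,0],1],
  [[-8.7,29.6,0],[0,0,0],1],
  [[-8.7,29.6,0],[0,0,0],1],
  [[-8.7,29.6,0],[0,0,0],1],
  [[-8.7,29.6,0],[0,0,0],1],
  [[-8.7,29.6,0],[0,0,0],1],
  [[-8.7,29.6,0],[0,0,0],1],
  [[-8.7,29.6,0],[0,0,0],1],
  [[-8.7,29.6,0],[0,0,0],1],
  [[0,0,15],[0,0,0],1],
  [[0,0,10],[0,0,0],1],
  [[0,0,0],[0,0,0],1],
])

```text
t: 31.42
position: [0.5003, -0.3525, 0.1712]
eef_rot: [-179.9, 0.1, 9.9]
wrist_force: [0.5, -1.2, -0.5]
width: 1.0
```

```bash
python3 - <<'E'
from h import *
go([.4994,-.3538,.0345],9.8)
shot('wrist','q_w'); shot('top','q_top');shot('side','q_side')
E
```

```text
t 31.43 p [ 0.5003 -0.3525  0.1712] r [-1.7992e+02  1.0000e-01  9.9200e+00] F [ 0.5 -1.2 -0.5] w 1.0 j [-10.9  31.6  55.6 105.4 -30.1  59.4 -23.2]
jig pos [   5.5 -380.2]  shift in current tool [ -0.8   1.3 136.7]
 turn tool rv [-0.08  0.1   0.12]  shift in target tool frame [ -1.1   1.1 136.7]
```

View pics/q_w.png

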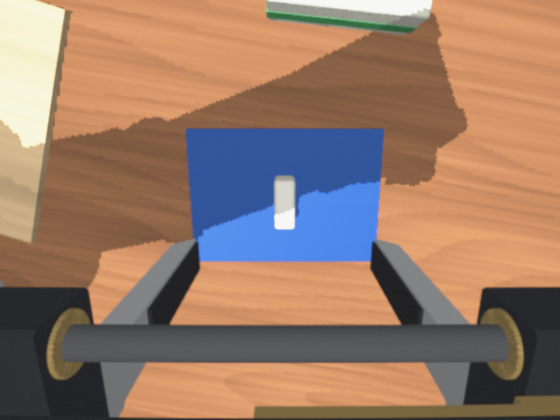

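View pics/q_top.png

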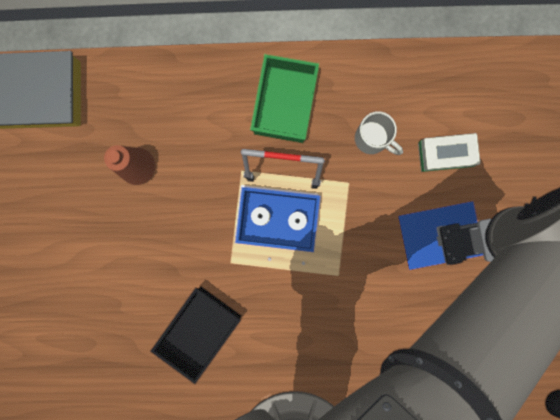

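```bash
python3 - <<'E'
from fit import *
uv=np.array([(187,128),(383,128),(378,262),(201,262)],float)
Ll=[(.064,.089,.013),(.064,-.089,.013),(-.064,-.089,.013),(-.064,.089,.013)]
x,r=fit([('wrist',Ll,uv)],[.5,-.35,.17]);print('lid',np.round(x,4),np.degrees(x[2]).round(2),np.abs(r).max().round(2))
crop('q_top',220,130,370,290,4,'q1')
E
```

```text
lid [ 0.4993 -0.3547  0.1839] 10.54 3.25
```

View pics/q1.png

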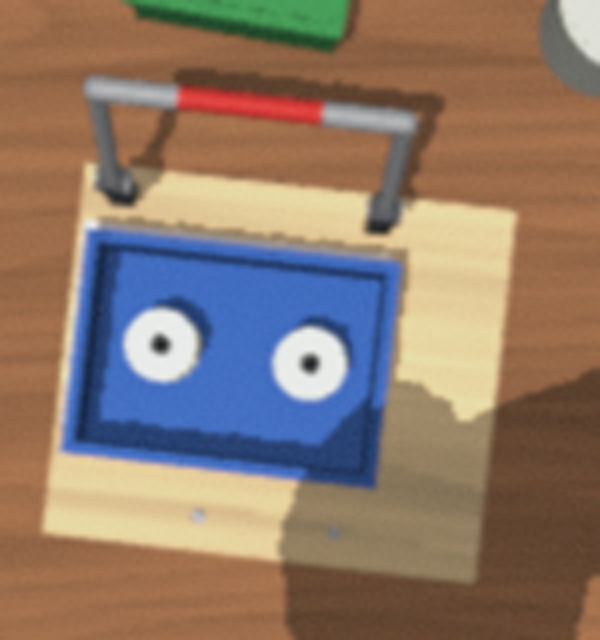

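Call:
arm_command([
  [[-1,1.5,25],[0,0,0],1],
  [[0,0,30],[0,0,0],1],
  [[0,0,30],[0,0,0],0.6],
  [[0,0,28],[0,0,0],0.3],
  [[0,0,16],[0,0,0],0],
  [[0,0,6],[0,0,0],0],
  [[0,0,0],[0,0,0],-0.3],
])

```text
t: 32.45
position: [0.5, -0.3556, 0.0379]
eef_rot: [180.0, -0.0, 9.9]
wrist_force: [0.4, 0.8, 0.8]
width: 0.504
```

Call:
arm_command([
  [[0,0,0],[0,0,0],-1],
  [[0,0,0],[0,0,0],-1],
  [[0,0,0],[0,0,0],-1],
  [[0,0,0],[0,0,0],-1],
  [[0,0,0],[0,0,0],-1],
  [[0,0,0],[0,0,0],-1],
  [[0,0,0],[0,0,0],-1],
  [[0,0,0],[0,0,0],-1],
], grip_force=15)

```text
t: 33.45
position: [0.4999, -0.3552, 0.0378]
eef_rot: [-180.0, -0.0, 9.9]
wrist_force: [-0.8, 3.8, 6.2]
width: 0.189
```

Call:
arm_command([
  [[0,0,0],[0,0,0],-1],
  [[0,0,-15],[0,0,0],-1],
  [[0,0,-25],[0,0,0],-1],
  [[0,0,-30],[0,0,0],-1],
  [[0,0,-30],[0,0,0],-1],
  [[0,0,-30],[0,0,0],-1],
  [[0,0,-10],[0,0,0],-1],
  [[0,0,0],[0,0,0],-1],
], grip_force=40)

```text
t: 34.45
position: [0.4999, -0.3554, 0.1777]
eef_rot: [180.0, -0.0, 9.9]
wrist_force: [-0.6, 0.1, -2.1]
width: 0.189
```

```bash
python3 - <<'E'
from h import *
go([*j2w(0,0),.178],-7.45)
shot('wrist','r_w'); shot('side','r_side')
E
```

```text
t 34.45 p [ 0.4999 -0.3554  0.1777] r [ 1.7998e+02 -4.0000e-02  9.8700e+00] F [-0.6  0.1 -2.1] w 0.189 j [-10.9  31.2  56.1 105.  -29.8  59.9 -23.2]
jig pos [   5.5 -383.1]  shift in current tool [ 1.088e+02 -3.674e+02 -3.000e-01]
 turn tool rv [ 1.000e-02 -4.000e-02  1.732e+01]  shift in target tool frame [-5.500e+00 -3.831e+02 -3.000e-01]
```

View pics/r_w.png

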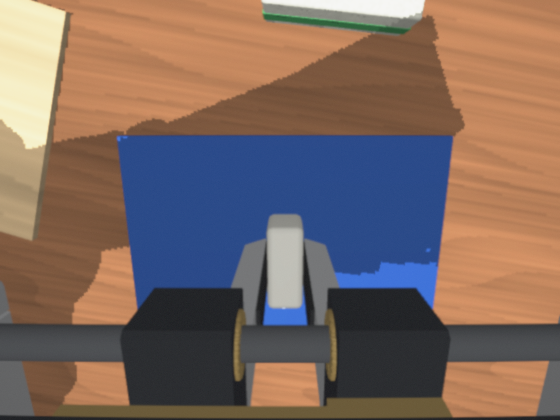

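View pics/r_side.png

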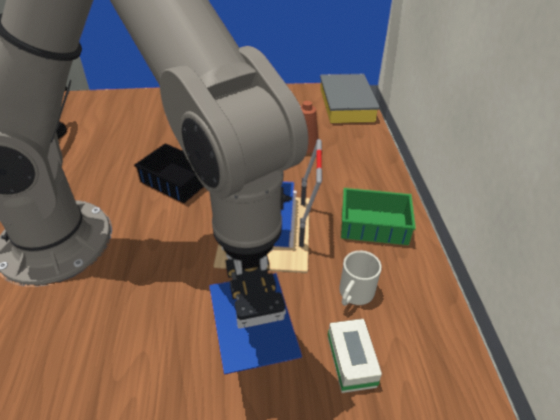

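```bash
python3 - <<'E'
from fit import *
s=monitor.get_state()
crop('r_w',100,110,300,210,4,'r1');crop('r_w',280,110,480,210,4,'r2')
p=back('wrist',[(119,136),(452,136)],.1777-.0378+.013)
Rm=R.from_euler('xyz',s['eef_rot'],degrees=True).as_matrix()
print((p-s['position'])@Rm*1000)
E
```

```text
[[ 62.86908751 -87.81668405  23.7033129 ]
 [ 62.94376033  86.78214203  23.58199992]]
```

View pics/r1.png

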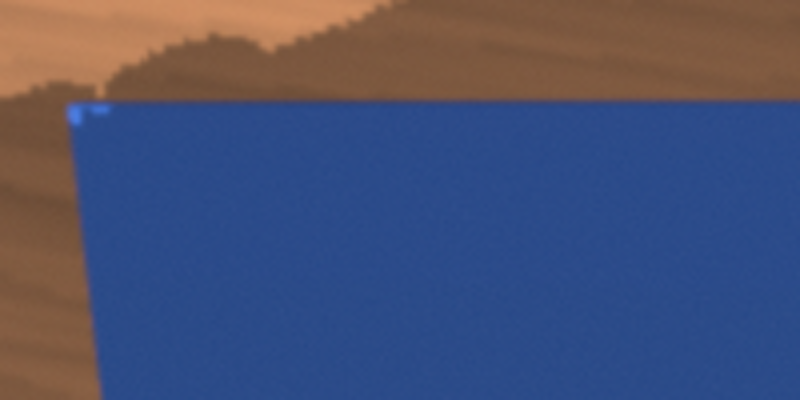

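Call:
arm_command([
  [[0,0,0],[0,0,8.66],-1],
  [[0,0,0],[0,0,8.66],-1],
  [[-0.4,-29.5,0],[0,0,0],-1],
  [[-0.4,-29.5,0],[0,0,0],-1],
  [[-0.4,-29.5,0],[0,0,0],-1],
  [[-0.4,-29.5,0],[0,0,0],-1],
  [[-0.4,-29.5,0],[0,0,0],-1],
  [[-0.4,-29.5,0],[0,0,0],-1],
  [[-0.4,-29.5,0],[0,0,0],-1],
  [[-0.4,-29.5,0],[0,0,0],-1],
  [[-0.4,-29.5,0],[0,0,0],-1],
  [[-0.4,-29.5,0],[0,0,0],-1],
  [[-0.4,-29.5,0],[0,0,0],-1],
  [[-0.4,-29.5,0],[0,0,0],-1],
  [[-0.4,-29,0],[0,0,0],-1],
  [[0,0,0],[0,0,0],-1],
  [[0,0,0],[0,0,0],-1],
])

```text
t: 36.67
position: [0.5438, 0.0244, 0.177]
eef_rot: [179.9, 0.0, -7.5]
wrist_force: [1.1, -0.3, -1.1]
width: 0.189
```

```bash
python3 - <<'E'
from h import *
go([*j2w(0.0003,0),.1055],-7.45)
shot('wrist','s_w'); shot('side','s_side'); crop('s_side',200,60,340,280,3,'s1')
E
```

```text
t 36.67 p [0.5438 0.0244 0.177 ] r [ 1.7995e+02  4.0000e-02 -7.4800e+00] F [ 1.1 -0.3 -1.1] w 0.189 j [-60.8  30.6  69.5 114.  -33.7  59.2 -72.9]
jig pos [-0.1 -0.8]  shift in current tool [ 0.5 -0.9 71.5]
 turn tool rv [ 0.05  0.04 -0.03]  shift in target tool frame [ 0.4 -0.8 71.5]
```

View pics/s_w.png

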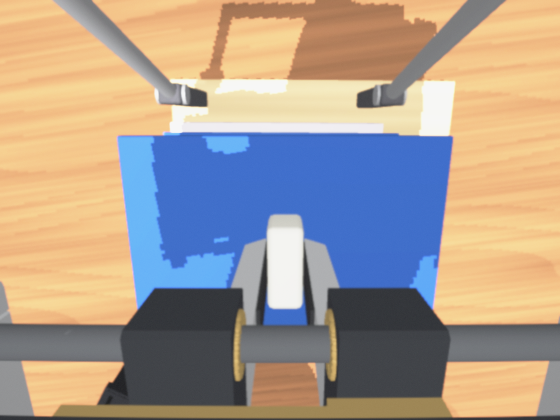

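View pics/s1.png

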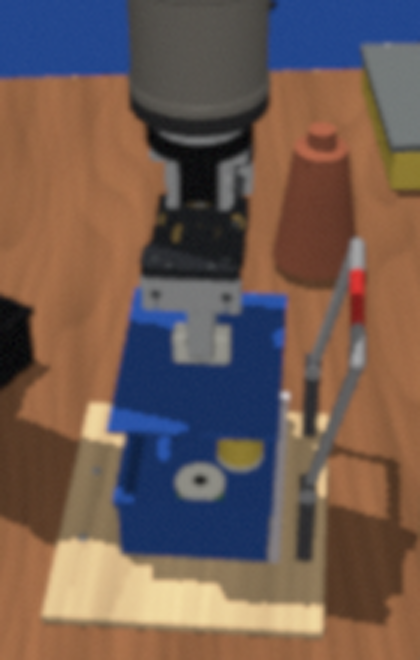

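Call:
arm_command([
  [[0.4,-0.8,15],[0,0,0],-1],
  [[0,0,20],[0,0,0],-1],
  [[0,0,15],[0,0,0],-1],
  [[0,0,8],[0,0,0],-1],
  [[0,0,0],[0,0,0],-1],
])

```text
t: 37.4
position: [0.5446, 0.0254, 0.119]
eef_rot: [180.0, 0.0, -7.5]
wrist_force: [0.3, -0.2, -1.3]
width: 0.187
```

Call:
arm_command([
  [[0,0,3],[0,0,0],-1],
  [[0,0,3],[0,0,0],-1],
  [[0,0,3],[0,0,0],-1],
  [[0,0,0],[0,0,0],-1],
  [[0,0,0],[0,0,0],-1],
])

```text
t: 38.02
position: [0.5448, 0.0257, 0.1105]
eef_rot: [180.0, -0.0, -7.5]
wrist_force: [-0.2, -0.2, -1.5]
width: 0.192
```

Call:
arm_command([
  [[0,0,2],[0,0,0],-1],
  [[0,0,2],[0,0,0],-1],
  [[0,0,0],[0,0,0],-1],
  [[0,0,0],[0,0,0],-1],
])

```text
t: 38.52
position: [0.5448, 0.0257, 0.1065]
eef_rot: [180.0, 0.0, -7.5]
wrist_force: [-0.6, -0.4, 0.8]
width: 0.188
```

Call:
arm_command([
  [[0,0,2],[0,0,0],-1],
  [[0,0,1.5],[0,0,0],-1],
  [[0,0,0],[0,0,0],-1],
  [[0,0,0],[0,0,0],-1],
])

```text
t: 39.02
position: [0.5447, 0.0257, 0.1029]
eef_rot: [180.0, 0.0, -7.5]
wrist_force: [0.1, 0.7, -1.8]
width: 0.191
```

```bash
python3 - <<'E'
from h import *
s=st(); print(w2j(*s['position'][:2])*1000)
shot('side','t_side'); crop('t_side',200,60,340,280,3,'t1')
E
```

```text
t 39.02 p [0.5447 0.0257 0.1029] r [ 1.7999e+02  1.0000e-02 -7.4600e+00] F [ 0.1  0.7 -1.8] w 0.191 j [-55.1  35.2  61.9 117.2 -40.2  52.  -68.3]
[0.56240607 0.59569412]
```

View pics/t1.png

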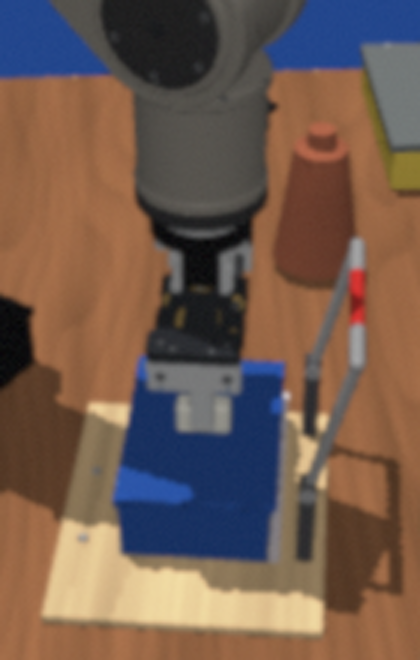

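Call:
arm_command([
  [[0,0,1],[0,0,0],-1],
  [[0,0,0.5],[0,0,0],-1],
  [[0,0,0],[0,0,0],-1],
  [[0,0,0],[0,0,0],-1],
])

```text
t: 39.58
position: [0.5449, 0.0257, 0.1027]
eef_rot: [-179.9, 0.0, -7.5]
wrist_force: [-11.7, 2.5, 33.6]
width: 0.188
```

Call:
arm_command([
  [[0,0,-1.2],[0,0,0],-1],
  [[0,0,0],[0,0,0],-0.3],
  [[0,0,0],[0,0,0],-0.3],
  [[0,0,0],[0,0,0],-0.3],
  [[0,0,0],[0,0,0],-0.3],
  [[0,0,0],[0,0,0],-0.3],
  [[0,0,-15],[0,0,0],-0.3],
  [[0,0,-30],[0,0,0],-0.3],
  [[0,0,-30],[0,0,0],-0.3],
  [[0,0,-20],[0,0,0],-0.3],
  [[0,0,0],[0,0,0],-0.3],
])

```text
t: 40.95
position: [0.5454, 0.026, 0.1989]
eef_rot: [-179.9, -0.1, -7.4]
wrist_force: [1.2, 0.3, -0.0]
width: 0.351
```

```bash
python3 - <<'E'
from h import *
s=st(); print(w2j(*s['position'][:2])*1000)
shot('side','u_side'); crop('u_side',200,60,340,280,3,'u1'); shot('wrist','u_w')
E
```

```text
t 40.95 p [0.5454 0.026  0.1989] r [-1.7994e+02 -1.0000e-01 -7.4300e+00] F [ 1.2  0.3 -0. ] w 0.351 j [-62.5  29.3  71.5 112.7 -32.   61.2 -74.3]
[1.18293559 0.91519969]
```

View pics/u1.png

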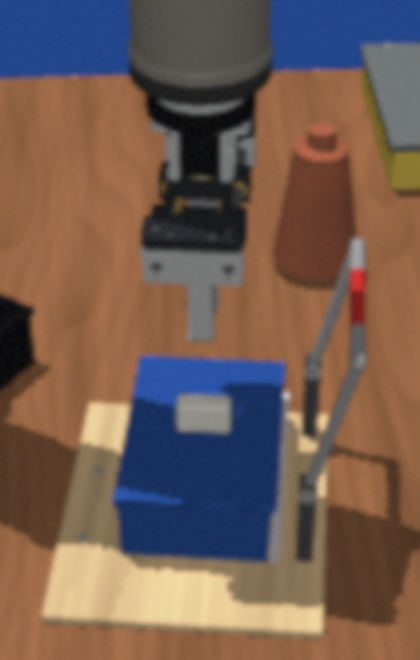

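View pics/u_w.png

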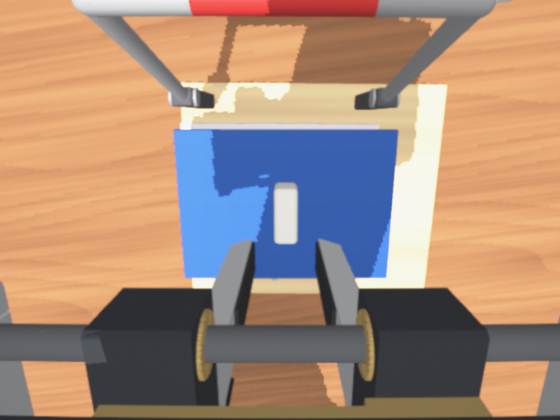

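```bash
python3 - <<'E'
from fit import *
p=un([(251,104)],4,220,130); b=back('top',p,.214)[0]; print(b,w2j(*b[:2])*1000)
u=un([(477,197)],4,200,110)
for a in (1.6,1.65,1.7,1.75,1.8):
    w=j2w(.088-.13*np.cos(a),0); P=[*w,.085+.13*np.sin(a)]; print(a,proj('top',P)-p,proj('side',P)-u)
go([*j2w(.145,0),.265],-7.45)
E
```

```text
[0.66114949 0.00947364 0.214     ] [118.10049548  -0.41685352]
1.6 [[-1.7182957 13.4954286]] [[-11.6222333   -0.51923133]]
1.65 [[-1.34584327 10.16352545]] [[-8.75596586 -0.26886752]]
1.7 [[-0.97207461  6.87374572]] [[-5.91003572  0.09684445]]
1.75 [[-0.59833388  3.63775609]] [[-3.0934379   0.57665652]]
1.8 [[-0.22595643  0.46689581]] [[-0.31503538  1.16888531]]
t 41.05 p [0.5445 0.0261 0.1973] r [-1.7999e+02  2.0000e-02 -7.4300e+00] F [ 0.2 -0.4  0.1] w 0.352 j [-62.4  29.4  71.3 112.8 -32.1  61.2 -74.2]
jig pos [0.3 0.9]  shift in current tool [144.7   1.  -67.7]
 turn tool rv [-0.01  0.02  0.02]  shift in target tool frame [144.7   0.9 -67.7]
```

Call:
arm_command([
  [[0,0,-30],[0,0,0],-1],
  [[0,0,-38],[0,0,0],-1],
  [[25,0,0],[0,0,0],-1],
  [[30,0,0],[0,0,0],-1],
  [[30,0,0],[0,0,0],-1],
  [[30,0,0],[0,0,0],-1],
  [[25,0,0],[0,0,0],-1],
  [[15,0,0],[0,0,0],-1],
  [[0,0,0],[0,0,0],-1],
  [[0,0,0],[0,0,0],-1],
])

```text
t: 42.3
position: [0.6978, 0.0054, 0.265]
eef_rot: [180.0, 0.1, -7.5]
wrist_force: [-0.2, 0.3, 0.1]
width: 0.006
```

```bash
python3 - <<'E'
from h import *
go([*j2w(.155,0),.212],-7.45)
shot('side','v_side'); crop('v_side',220,30,400,240,3,'v1')
E
```

```text
t 42.3 p [0.6978 0.0054 0.265 ] r [ 1.7999e+02  7.0000e-02 -7.4900e+00] F [-0.2  0.3  0.1] w 0.006 j [-44.2  38.   62.6  88.2 -34.4  75.1 -75. ]
jig pos [155.    0.3]  shift in current tool [ 0.1  0.3 53. ]
 turn tool rv [ 0.01  0.07 -0.04]  shift in target tool frame [ 0.   0.3 53. ]
```

View pics/v1.png

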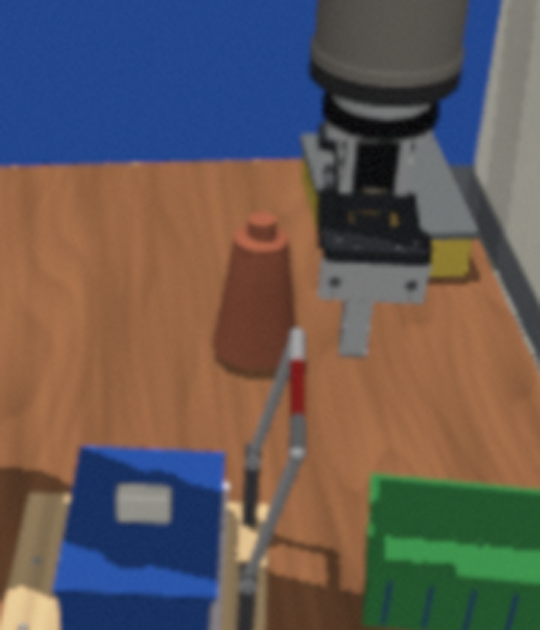

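Call:
arm_command([
  [[0,0,25],[0,0,0],-1],
  [[0,0,30],[0,0,0],-1],
  [[0,0,0],[0,0,0],-1],
  [[-12,0,0],[0,0,0],-1],
  [[-11,0,0],[0,0,0],-1],
  [[-10,0,-1.5],[0,0,0],-1],
  [[-10,0,-1.5],[0,0,0],-1],
  [[-10,0,-1],[0,0,0],-1],
  [[-12,0,0.5],[0,0,0],-1],
  [[-12,0,1.5],[0,0,0],-1],
  [[0,0,0],[0,0,0],-1],
])

```text
t: 43.72
position: [0.621, 0.016, 0.2124]
eef_rot: [-180.0, 0.1, -7.4]
wrist_force: [-1.1, 0.0, -0.2]
width: 0.007
```

```bash
python3 - <<'E'
from h import *
go([*j2w(.078,0),.212],-7.45)
shot('side','w_side'); crop('w_side',220,30,400,240,3,'w1')
E
```

```text
t 43.73 p [0.621  0.016  0.2124] r [-1.7998e+02  7.0000e-02 -7.4500e+00] F [-1.1  0.  -0.2] w 0.007 j [-52.   34.   64.8 102.2 -33.6  66.  -73.9]
jig pos [77.4  0.9]  shift in current tool [0.6 0.9 0.4]
 turn tool rv [-0.02  0.07  0.  ]  shift in target tool frame [0.6 0.9 0.4]
```

View pics/w1.png

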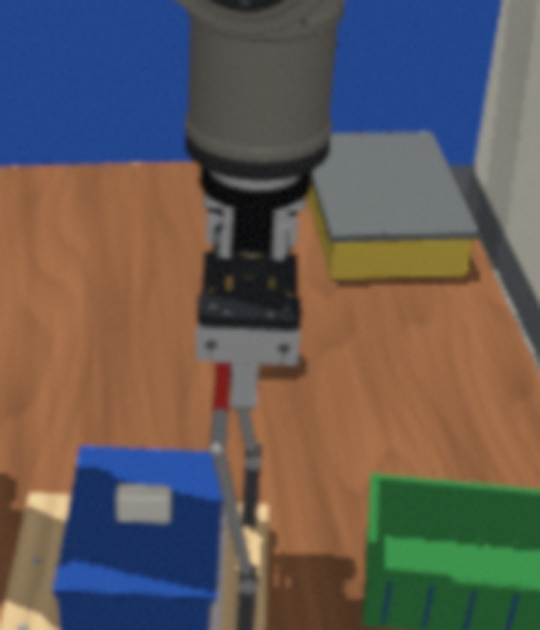

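Works: the bar is past upright. Continue along the arc to about 0.75 rad.

Call:
arm_command([
  [[-12,0,3],[0,0,0],-1],
  [[-11,0,4],[0,0,0],-1],
  [[-12,0,6],[0,0,0],-1],
  [[-11,0,6],[0,0,0],-1],
  [[-11,0,8],[0,0,0],-1],
  [[-10,0,8],[0,0,0],-1],
  [[0,0,0],[0,0,0],-1],
])

```text
t: 44.65
position: [0.5547, 0.0246, 0.177]
eef_rot: [-180.0, 0.1, -7.4]
wrist_force: [-0.1, 0.4, 1.0]
width: -0.001
```

```bash
python3 - <<'E'
from h import *
go([*j2w(.011,0),.177],-7.45)
shot('side','x_side'); crop('x_side',200,60,340,280,3,'x1')
E
```

```text
t 44.65 p [0.5547 0.0246 0.177 ] r [-1.80e+02  8.00e-02 -7.45e+00] F [-0.1  0.4  1. ] w -0.001 j [-58.7  30.4  67.1 112.6 -32.9  59.2 -73.9]
jig pos [10.5  0.8]  shift in current tool [0.5 0.8 0. ]
 turn tool rv [-0.    0.08  0.  ]  shift in target tool frame [0.5 0.8 0. ]
```

View pics/x1.png

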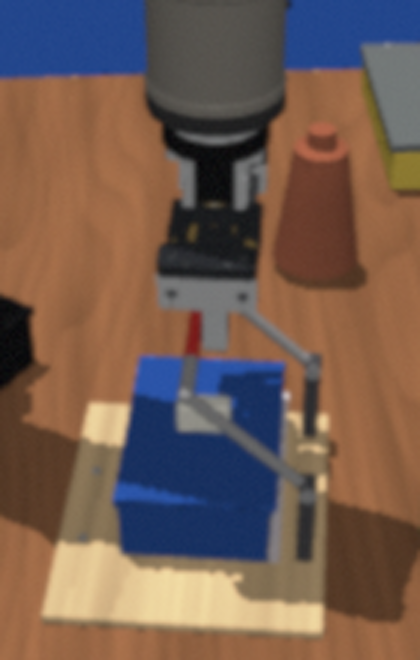

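Call:
arm_command([
  [[8,0,0],[0,0,0],-1],
  [[0,0,-25],[0,0,0],-1],
  [[0,0,-20],[0,0,0],-1],
  [[-15,0,0],[0,0,0],-1],
  [[-14,0,0],[0,0,0],-1],
  [[0,0,10],[0,0,0],-1],
  [[-2,0,12],[0,0,0],-1],
  [[-7,0,15],[0,0,0],-1],
  [[-8,0,16],[0,0,0],-1],
  [[-8,0,18],[0,0,0],-1],
  [[0,0,0],[0,0,0],-1],
])

```text
t: 46.08
position: [0.5092, 0.03, 0.1505]
eef_rot: [179.9, 0.1, -7.5]
wrist_force: [1.0, 1.0, 1.0]
width: 0.007
```

```bash
python3 - <<'E'
from h import *
go([*j2w(-.042,0),.108],-7.45)
shot('side','y_side'); crop('y_side',200,60,340,280,3,'y1')
E
```

```text
t 46.08 p [0.5092 0.03   0.1505] r [ 1.7994e+02  1.0000e-01 -7.4900e+00] F [1. 1. 1.] w 0.007 j [-62.9  28.1  68.  119.4 -32.6  54.1 -74.4]
jig pos [-35.2   0.3]  shift in current tool [-6.7  0.2 42.5]
 turn tool rv [ 0.06  0.1  -0.04]  shift in target tool frame [-6.8  0.3 42.5]
```

View pics/y1.png

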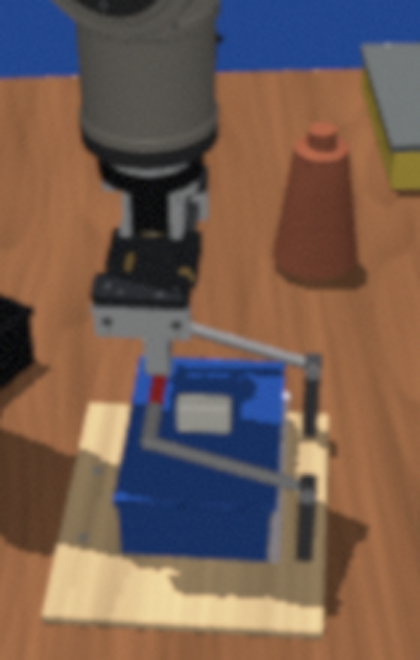

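Call:
arm_command([
  [[-3,0,10],[0,0,0],-1],
  [[-2,0,10],[0,0,0],-1],
  [[-1.5,0,10],[0,0,0],-1],
  [[0,0,8],[0,0,0],-1],
  [[0,0,3],[0,0,0],-1],
  [[0,0,0],[0,0,0],-1],
  [[0,0,0],[0,0,0],-1],
])

```text
t: 47.0
position: [0.5039, 0.0311, 0.1109]
eef_rot: [-180.0, -0.0, -7.5]
wrist_force: [-0.2, -0.5, 0.4]
width: 0.006
```

Call:
arm_command([
  [[0,0,1.5],[0,0,0],-1],
  [[0,0,0],[0,0,0],-1],
  [[0,0,0],[0,0,0],-1],
])

```text
t: 47.38
position: [0.5037, 0.0312, 0.1092]
eef_rot: [180.0, -0.0, -7.5]
wrist_force: [0.9, 0.2, 0.6]
width: 0.006
```

Call:
arm_command([
  [[0,0,1],[0,0,0],-1],
  [[0,0,0.5],[0,0,0],-1],
  [[0,0,0],[0,0,0],-1],
  [[0,0,0],[0,0,0],-1],
])

```text
t: 47.88
position: [0.5038, 0.0311, 0.1079]
eef_rot: [-180.0, -0.0, -7.5]
wrist_force: [-1.8, 0.1, 8.6]
width: 0.006
```

Call:
arm_command([
  [[0,0,0.5],[0,0,0],-1],
  [[0,0,0],[0,0,0],-1],
  [[0,0,0],[0,0,0],-1],
])

```text
t: 48.25
position: [0.5038, 0.0311, 0.1076]
eef_rot: [-180.0, -0.0, -7.5]
wrist_force: [-4.6, 0.7, 15.2]
width: 0.004
```

Call:
arm_command([
  [[0,0,-15],[0,0,0],-1],
  [[0,0,-30],[0,0,0],-1],
  [[0,0,-30],[0,0,0],-1],
  [[0,0,-30],[0,0,0],-1],
  [[0,0,-30],[0,0,0],-1],
  [[0,-30,0],[0,0,0],-1],
  [[0,-30,0],[0,0,0],-1],
  [[0,-30,0],[0,0,0],-1],
  [[0,-30,0],[0,0,0],-1],
  [[0,-30,0],[0,0,0],-1],
  [[0,-30,0],[0,0,0],-1],
  [[0,-30,0],[0,0,0],-1],
  [[0,0,0],[0,0,0],-1],
  [[0,0,0],[0,0,0],-1],
])

```text
t: 50.0
position: [0.531, 0.2391, 0.2421]
eef_rot: [180.0, -0.0, -7.5]
wrist_force: [0.0, 0.3, -0.1]
width: 0.005
```

```bash
python3 - <<'E'
from h import *
st()
shot('side','z_side'); crop('z_side',200,110,340,280,4,'z1'); shot('top','z_top');crop('z_top',220,130,370,290,4,'z2')
E
```

```text
t 50.0 p [0.531  0.2391 0.2421] r [179.97  -0.    -7.49] F [ 0.   0.3 -0.1] w 0.005 j [-81.2  29.4  70.3 105.4 -30.1  67.  -98.3]
```

View pics/z1.png

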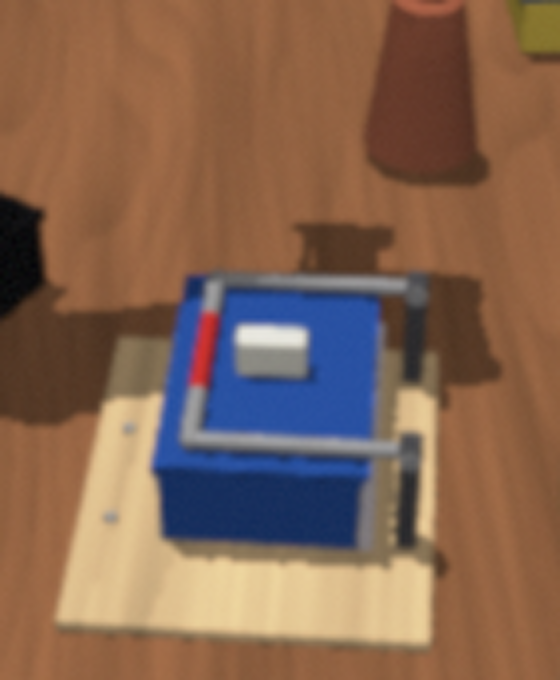

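View pics/z2.png

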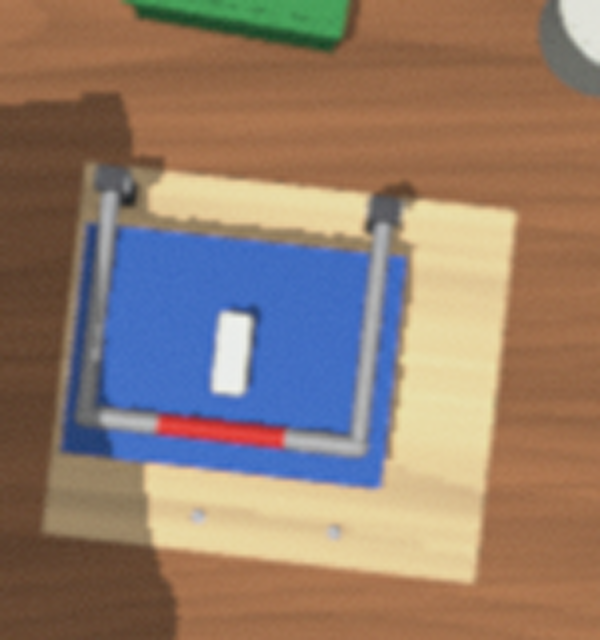

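View pics/z_top.png

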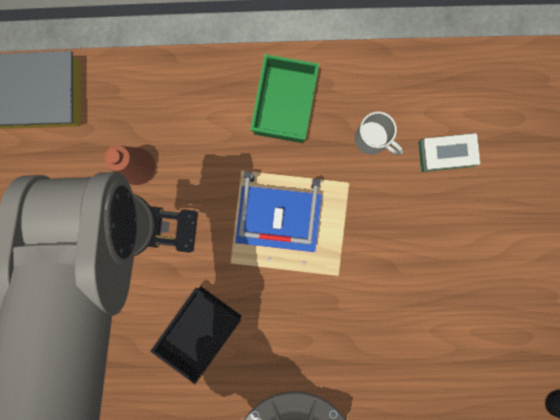

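```bash
python3 - <<'E'
from fit import *
lt=un([(89,224),(408,255),(380,487),(62,453)],4,220,130)
z=.078
L=[(.064,.089,z),(.064,-.089,z),(-.064,-.089,z),(-.064,.089,z)]
x,r=fit([('top',L,lt)],[.55,0,-.13]);print('lid',np.round(x,4),w2j(*x[:2])*1000,np.degrees(x[2]-J[2]).round(2),np.abs(r).max().round(2))
p=un([(221,430)],4,220,130);u=un([(204,350)],4,200,110)
for a in (0,.03,.06,.1):
    P=[*j2w(.088-.13*np.cos(a),0),.085+.13*np.sin(a)]; print(a,proj('top',P)-p,proj('side',P)-u)
for n in ('top','side'):
    a=cv2.imread('pics/z_%s.png'%n); st_={'t':0}
# crate edges, side view lower-left/right corners before & after
    b=cv2.imread('pics/g2_%s.png'%n)
a=cv2.imread('pics/z_side.png').astype(int);b=cv2.imread('pics/g2_side.png').astype(int)
print('row 240 blue extents',[ (np.where((i[240,200:340,0]-i[240,200:340,2])>40)[0][[0,-1]]+200) for i in (b,a)])
E
```

```text
lid [ 0.5447  0.0233 -0.1282] [ 0.80246016 -1.76964742] 0.1 0.8
0 [[0.36005159 0.41719095]] [[-0.32444701  1.43432953]]
0.03 [[0.30479823 0.42010418]] [[-0.357124    0.25389646]]
0.06 [[0.25505081 0.36938854]] [[-0.34251926 -0.92903799]]
0.1 [[0.19747584 0.21735455]] [[-0.24892593 -2.50836363]]
row 240 blue extents [array([241, 288]), array([241, 288])]
```

```bash
python3 - <<'E'
from h import *
print(order.hand_in()); st()
E
```

```text
the job is handed in; nothing more can be done
None
the job is handed in; nothing more can be done
```

I did all four steps and handed the job in at about 50 s; the hand-in gives no verdict. I gripped the crate's near wall and pushed it home against both stops, put in the two spools that were on the table (yellow and green), seated the lid, and swung the bail down.

| Check | Reading | Limit |
|---|---|---|
| Crate, both cameras, after homing | within 0.4 mm in x and y, 0.006 rad (side view alone: 1.4 mm in y) | 4 mm, 0.035 rad |
| Crate, last side view | edges in the same pixels as right after homing | – |
| Spools | both seen standing inside before the lid went on | – |
| Lid | about 0.8 mm and 1.8 mm off the jig centre, 0.1° of turn; pressed to 34 N on the rim | 7 mm |
| Bail | on its end stop; 15 N of contact at the height expected for angle 0 | 0.06 rad |

- **Crate under the lid:** its pose was not refitted after the lid went on; the unchanged pixels are the only evidence that it did not move.
- **Bail angle:** the top view fits 0. The side view fits 0.03–0.04 rad better, but that camera already showed an offset of about 1 pixel before I moved the bail. I took the contact height as the deciding check.
- **Surroundings:** the cone, mug, carton and look-alike crates showed no movement in the last pictures. The arm stood clear of everything at hand-in, and I saw no knock or grip slip.

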